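# Clamp the whetstone with the removable crank

## Robot

A 7-joint arm with a two-finger parallel gripper is mounted at the origin on a cart in front of the work surface, level with it; the furniture and walls round the work are solid. World frame = base frame: x ahead of the robot, y to its left, z up, the work surface at z = 0. Lengths are in mm, angles in rad, forces in N, time in s.
With the tool pointing down it reaches from about 400 to 875 mm from the base axis. Payload 4.4 kg.
Tool frame: the origin (TCP) lies at the very end of the fingers, on their centre line; the grasp point (between the pads) lies 19 mm behind it; z points along the fingers, x is the direction in which the jaws open and shut, and the axes are right-handed (so a half turn about z gives the same grasp; the last joint's range is limited). The gripper opens to 85 mm and grips with 20 to 120 N. Pads are 22 mm wide; open, the fingers measure 114 mm over their backs; the gripper's body (76 mm by 85 mm) begins 54 mm behind the grasp point. The pads swing forward as they close: fully open they stand 13 mm farther back than shut.
Start: joints at [-1.326, 0.628, 0.038, 1.517, -0.027, 0.996, -0.02], TCP at [198.759, 618.88, 231.313] pointing down, gripper open.
Joint ranges: [-3.06, 3.06], [-0.37, 2.12], [-1.25, 1.32], [0.18, 2.47], [-1.1, 4.24], [0.23, 1.98], [-2.94, 2.94]. Speed limits (rad/s): [2.57, 2.57, 3.14, 3.14, 3.14, 3.14, 3.14].

## Interface

Orientations are given as [roll, pitch, yaw] about the fixed x, y, z axes, in that order (R = Rz(yaw) Ry(pitch) Rx(roll)).
In Python, from cell import ctrl gives the robot as it stands.
- The arm moves only by the shell command python3 -m creep 'ROWS'. ROWS is text: rows parted by semicolons, each of 7 numbers parted by spaces: the shift along the tool's x, y, z in units of 40 mm (1.0 is 40 mm), then the turn, a rotation vector about the tool's x, y, z in degrees, then the closure, from 0 (fully open) to 1 (shut). In form: x y z rx ry rz grip; .... A call has 1 to 10 rows; each row is the pose to reach, as a shift and turn from the pose commanded when the call began, along the tool's axes at that moment; what a row does not reach only later rows make up. A row lasts 1/12 s, in which the tool goes at most 41.7 mm and 7.16 degrees, less where a joint would pass 70% of its speed; a pose out of reach is approached as far as the arm can. A call with a gripper value outside its range is refused whole. The fingers move at their own pace and stop on an object; the grip force is fixed at half the most. Time passes only in rows, so rows that repeat a pose let the fingers close. It gives the time, the measured TCP pose, the force and the opening at its end, in the units of the state.
- ctrl.read_state(): the state, without advancing time (a new reading comes with each control period).
- ctrl.get_image(name): name is "scene" or "top" or "wrist"; returns a dict with "img" (480x640x3 uint8, red, green, blue), "vfov" (degrees; the focal length in pixels is half the picture's height over the tangent of half this angle, whatever the lens; pixels are square), "cx", "cy" (the principal point, pixels), "T" (4x4, takes a point from camera to world coordinates); the wrist camera has in their place "tool_from_camera" (4x4, takes a point from camera to tool coordinates, whose origin is the TCP and whose axes are the tool frame's). Camera axes: x right, y up, looking along -z (the intrinsics and any distortion apply to the point x, -y, -z); pixel columns grow to the right and rows downward; lengths in mm; the calibration is good to about 2 mm. A picture is of the moment at which its call begins: read the wrist's pose just before it. There is no depth.
- ctrl.finish_job(): hands the job in, once; it reports no verdict.
Trained networks look in the newest picture that a camera, given by its name, has taken for a name from the list of things; names that differ only in an ending like _2 or _b are one class to them, and where a whole thing is asked for, a point or a joint stands for the part that bears it (a point fixed in the world has none). Each returns a list of dicts, best first, with "score" (0 to 1); they miss things now and then, are a little off and sometimes report something else, mostly with a low value. They report only what shows in the picture. A call takes as long as a camera call. They do not tell look-alikes from the thing itself.
- ctrl.boxes_of(camera, thing): "rect" ([left, top, right, bottom] in pixels, round what is visible of it).
- ctrl.cut_out(camera, thing): "pixels" (480x640 bool, what is visible of it) and "rect" ([left, top, right, bottom] in pixels, round what is visible of it).
The state is a dict: "clock": time; "qpos": joint angles; "qd": joint speeds; "tau": joint torques, N m; "eef_pos": TCP position; "tool_rot": TCP orientation; "force": force on the tool from outside, world axes, zero at the start; "torque": the same for the moment, N m; "width": finger opening in mm.
Only numpy, scipy, OpenCV 4.12 (cv2) and the standard library are available. Lean on these libraries where they do the work, as an engineer would, in place of code of your own. Each camera call takes 0.05 s, during which the arm holds its last target.

## Task

The whetstone stands on end in the green stone holder: tip it over so that it lies flat along the bed between the rails. Then fit the loose crank all the way onto the square shaft end that slants up from the holder's housing, and wind it clockwise through full turns until the jaw has clamped the stone and pressed the sprung brass end plate at least half-way back towards its block. Leave the crank on the shaft, let go, and do not knock over or push away the oil can, the nail tin or the tape roll.

Things in the scene. Friction and masses are not known exactly. Their poses are not given: they have to be found in the camera images.
- holder: Green stone holder fixed to the worktop, 104 x 370 mm, origin on the worktop under the bed; x axis across the bed away from the robot, y along it to the left. Bed top 16 mm up, 58 mm wide between two rails (26 mm up, y +97 to -173 mm). Left end, y +100 to +170, x -30 to +60: screw housing 56 mm tall; its round neck slants up, left and to the robot. Right end, y -178 to -150: end block 48 mm tall.
- shaft_seat (a point): Centre of the steel collar face (40 mm wide) at the foot of the square shaft end; the crank's underside sits on it. z = shaft axis, out and up, tilted 28 deg from vertical, half-way between holder -x and +y. x, y are normal to the square's sides and turn with it. Square 16 mm wide, 22 mm long, the last 5 mm tapering to 9 mm. Shaft friction 0.10 N m: it stays where left.
- shaft (a joint): Turn of the shaft, rad; grows clockwise as seen from outside looking down onto the shaft end, starts at 0 to 1.2. One turn clockwise moves the jaw 26 mm towards the end plate, so a little over 2 turns are needed in all.
- jaw (a joint): Travel of the dark steel jaw along the holder's -y, m; at 0 its face is at holder y = +77 mm. It is 52 mm wide, 23 mm tall above the bed, moved only by the shaft, and holds its place.
- end_plate (a joint): Travel of the brass end plate, m: 0 = sprung fully out (its face at holder y = -130 mm, a 12 mm gap with springs behind it), 0.012 = pressed right back against the end block. Spring 1 N per mm.
- stone_centre (a point): Centre of the grey whetstone, 48 x 152 x 24 mm, about 0.48 kg; y = its long axis (vertical at the start), z = normal to its broad faces. It starts standing on end on the bed between the rails, 152 mm tall, near the jaw, broad faces square to the holder's y axis; it has to fall towards the end plate (holder -y).
- crank_socket (a point): Centre of the underside of the loose steel ball crank (0.35 kg, balanced), where its square socket opens (18 mm wide, 24 mm deep, so it sits with a little play). It stands on the worktop, socket down. z = turning axis, up; x along the arm to the handle. Hub 36 x 36 mm; arm 20 mm wide, its top 34 mm above the underside; 30 mm counterweight ball 50 mm out on -x.
- crank_boss (a point): Middle of the crank's grip boss on the turning axis, 48 mm above the underside: a 24 x 24 mm square block from 34 to 62 mm above the underside, sides parallel to the socket's, to take the crank by. Mind the solid open cabinet door that hangs over the worktop's left edge from 0.35 m up (its free corner near x 0.28, y 0.49).
- crank_handle (a point): Gripping point on the crank's red handle, 80 mm above the plane of the underside, 55 mm from the turning axis along the crank's x. The handle is a round sleeve, 22 mm in diameter, from 39 to 98 mm above the plane of the underside; it spins freely on its pin about an axis parallel to the turning axis.
- oil_can: Dark green bench oil can with long spout, 67 mm wide, 142 mm tall, loose; origin under its middle.
- nail_tin: Open grey tin of nails, 74 mm wide, 61 mm tall, loose; origin under its middle. Above the worktop's right part an open cabinet door hangs from 0.35 m up (free corner near x 0.43, y -0.18); beyond x = 0.67 the cabinet's underside is 0.28 m up.
- tape_roll: Roll of yellowish tape lying flat, 93 mm wide, 25 mm tall, loose; origin under its middle.
Mind the look-alikes: they are no part of the job. What is shaped like the part that bears stone_centre but pink is not meant.

How it is judged (in metres and radians):
On the way, in this order (a step that is already met when the one before it is completed fails the run):
1. the stone has been tipped over and lies flat on the bed between the rails (angle between the z axis of stone_centre and the z axis of holder, either way round below 0.1 rad and z of stone_centre in the frame of holder below 0.034 m and x of stone_centre in the frame of holder between -0.012 and 0.012 m), for 0.2 s.
2. the crank is seated on the square shaft end (distance between crank_socket and shaft_seat below 0.005 m and angle between the z axis of crank_socket and the z axis of shaft_seat, either way round below 0.2 rad), for 0.2 s.
3. with the crank on, the shaft is wound past one and a half turns (value of joint shaft above 9.4 rad and distance between crank_socket and shaft_seat below 0.01 m), for 0.1 s.
4. the stone presses the end plate at least half-way back (value of joint end_plate above 0.0055 m), for 0.2 s.
At the end, for the whole second after the job is handed in: The stone lies flat on the bed (within 0.1 rad) between the rails, clamped by the jaw, with the end plate pressed back at least 5.5 of its 12 mm; the crank is still seated on the shaft (underside within 6 mm of the collar, axes within 0.2 rad), at rest and let go (all of step 1 and value of joint end_plate above 0.0055 m and distance between crank_socket and shaft_seat below 0.006 m and angle between the z axis of crank_socket and the z axis of shaft_seat, either way round below 0.2 rad and velocity of joint shaft below 0.1 rad/s); the robot touches nothing.
It fails at once if the oil can is pushed away or knocked over (distance of oil_can from where it was at the start of the episode above 0.04 m or angle between oil_can's own z axis and vertical above 0.5 rad).
It fails at once if the nail tin is pushed away or knocked over (distance of nail_tin from where it was at the start of the episode above 0.04 m or angle between nail_tin's own z axis and vertical above 0.5 rad).
It fails at once if the tape roll is pushed away or knocked over (distance of tape_roll from where it was at the start of the episode above 0.04 m or angle between tape_roll's own z axis and vertical above 0.5 rad).
It also fails if it takes over 70 s, if anything falls off the work surface, if the arm or the gripper's body presses on something with over 40 N, if the wrist force passes 120 N, or if a joint passes its speed limit or range.

## Working session

There is one attempt and no reset: what is moved stays moved. The work goes in short steps, Python scripts to look and compute and a shell command to move; the robot and the scene stay as the last step left them, time stands still between calls to the robot, and variables do not carry over. Pictures are saved under pics/ and viewed, and the job is handed in when it is done.

```bash
ls; mkdir -p pics
cat > h.py <<'E'
import numpy as np, cv2
from scipy.spatial.transform import Rotation as R
from cell import ctrl
def K(d):
    f=240/np.tan(np.radians(d['vfov'])/2); return f,d['cx'],d['cy']
def shot(n,fn):
    st=ctrl.read_state(); d=ctrl.get_image(n)
    cv2.imwrite('pics/'+fn+'.png',d['img'][:,:,::-1])
    return st,d
E
python3 - <<'E'
from h import *
print(ctrl.read_state())
for n in ['scene','top','wrist']:
    st,d=shot(n,n+'0'); print(n,{k:(np.round(v,3).tolist() if k!='img' else 0) for k,v in d.items()})
    for t in ['holder','stone_centre','crank_socket','oil_can','nail_tin','tape_roll']:
        print(t,[(round(b['score'],2),np.round(b['rect']).tolist()) for b in ctrl.boxes_of(n,t)])
E
```

```text
pics
{'clock': 0.0, 'qpos': array([-1.3257793 ,  0.62935667,  0.03847391,  1.51836945, -0.02699619,
        0.99630248, -0.02005787]), 'qd': array([ 5.55441981e-04, -2.88668254e-04,  6.58217220e-05,  4.25081441e-04,
       -1.41775652e-03, -2.04334148e-04,  2.55896745e-04]), 'tau': array([ 8.08758978e-04, -5.63404834e+01,  1.22616716e+00, -1.93447763e+01,
        1.08928944e-02,  1.06094367e-02, -9.77275050e-06]), 'eef_pos': array([198.59316027, 618.25913811, 230.382384  ]), 'tool_rot': array([3.14154460e+00, 1.91645075e-03, 1.25989757e+00]), 'force': array([-0.57596724,  0.1757033 ,  0.42620484]), 'torque': array([-0.0143242 , -0.02304439,  0.01650212]), 'width': 85.46403583033687}
scene {'img': 0, 'vfov': 44.298, 'cx': 311.638, 'cy': 235.088, 'T': [[0.422, 0.408, -0.81, -830.576], [-0.906, 0.164, -0.389, -652.56], [-0.026, 0.898, 0.439, 807.647], [0.0, 0.0, 0.0, 1.0]]}
holder [(0.61, [277.0, 210.0, 406.0, 276.0])]
stone_centre [(0.96, [315.0, 196.0, 331.0, 236.0]), (0.89, [314.0, 233.0, 332.0, 290.0])]
crank_socket []
oil_can [(0.88, [430.0, 244.0, 454.0, 285.0])]
nail_tin [(0.77, 
[... 249 characters left out ...]
], [0.02, 0.152, 0.988, 1457.379], [0.0, 0.0, 0.0, 1.0]]}
holder [(0.85, [281.0, 190.0, 409.0, 241.0])]
stone_centre [(0.83, [321.0, 193.0, 332.0, 225.0]), (0.74, [173.0, 270.0, 198.0, 295.0]), (0.67, [343.0, 271.0, 366.0, 286.0])]
crank_socket [(0.86, [207.0, 250.0, 255.0, 279.0])]
oil_can [(0.64, [443.0, 222.0, 459.0, 233.0])]
nail_tin [(0.82, [387.0, 265.0, 417.0, 290.0])]
tape_roll [(0.59, [300.0, 270.0, 333.0, 306.0])]
wrist {'img': 0, 'vfov': 58.276, 'cx': 314.229, 'cy': 234.312, 'tool_from_camera': [[1.0, -0.0, -0.0, -0.411], [-0.0, -0.954, -0.3, -76.42], [-0.0, 0.3, -0.954, -142.692], [0.0, 0.0, 0.0, 1.0]]}
holder []
stone_centre []
crank_socket []
oil_can []
nail_tin []
tape_roll []
```

Run:
```python
import cv2
a=cv2.imread('pics/scene0.png');b=cv2.imread('pics/top0.png')
cv2.imwrite('pics/scene0c.png',cv2.resize(a[150:350,200:480],None,fx=2.8,fy=2.8,interpolation=cv2.INTER_CUBIC))
cv2.imwrite('pics/top0c.png',cv2.resize(b[160:330,160:480],None,fx=2.5,fy=2.5,interpolation=cv2.INTER_CUBIC))
```

```text
(no output)
```

View pics/scene0.png

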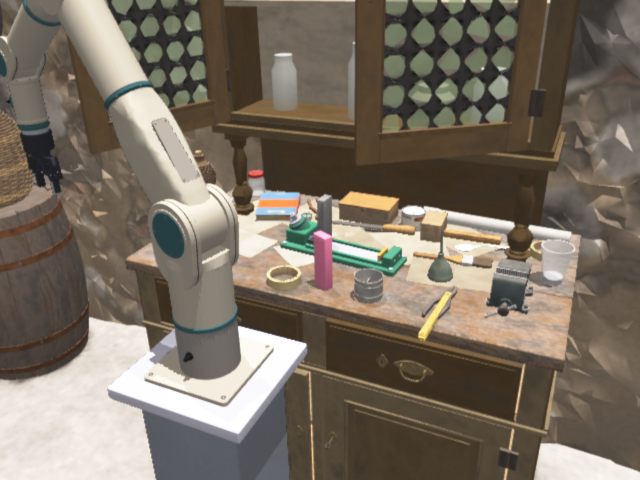

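View pics/top0.png

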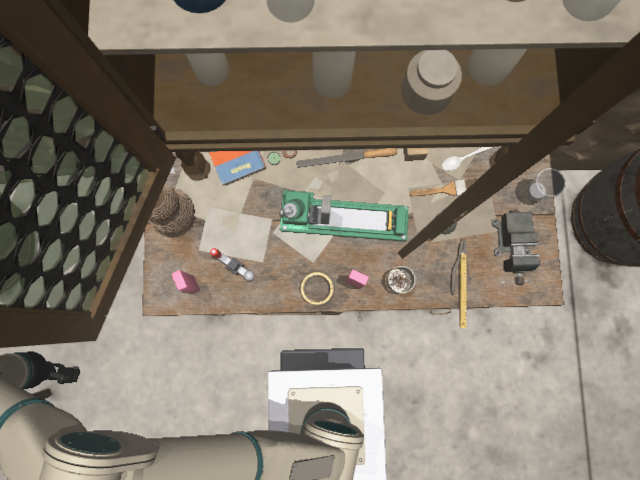

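```bash
true
```

```text
(no output)
```

View pics/wrist0.png

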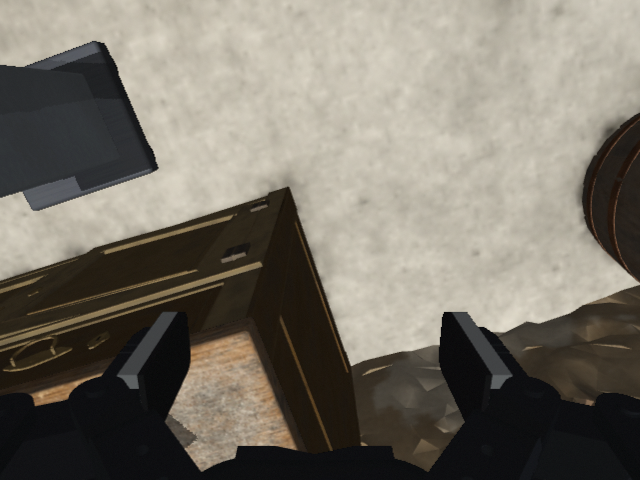

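View crops.

View pics/scene0c.png

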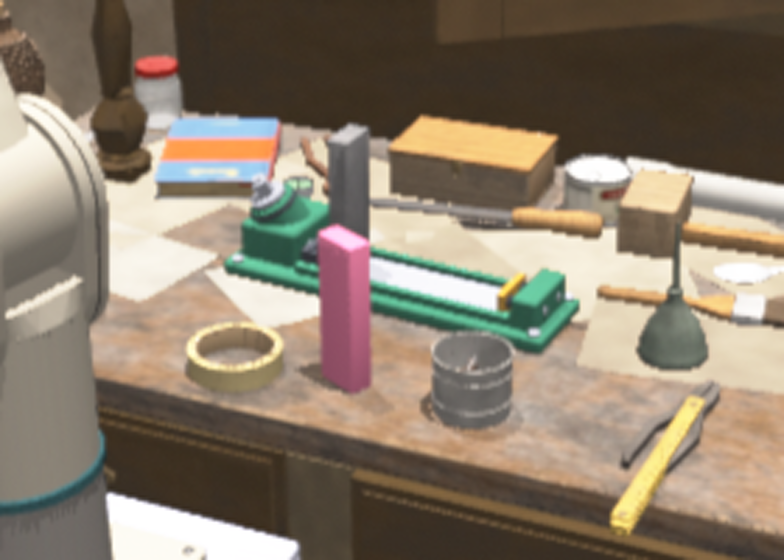

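View pics/top0c.png

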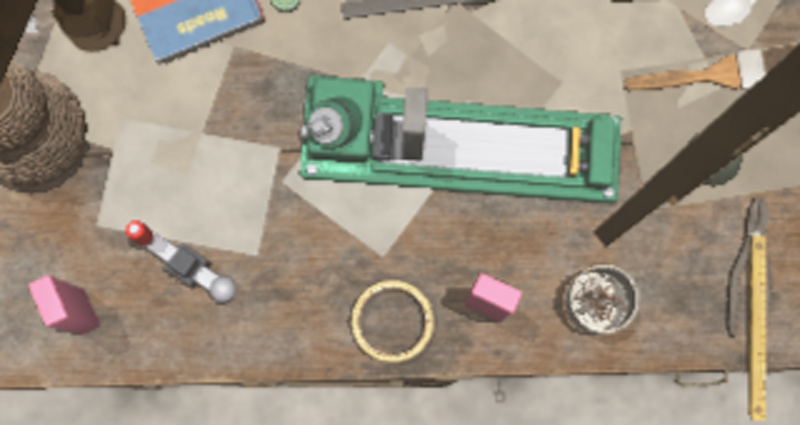

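```bash
cat >> h.py <<'E'
def proj(d,P,T=None):
    f,cx,cy=K(d); T=d['T'] if T is None else T
    P=np.atleast_2d(P); c=(np.linalg.inv(T)@np.c_[P,np.ones(len(P))].T)[:3]
    return np.c_[cx+f*c[0]/-c[2], cy-f*c[1]/-c[2]]
def ray(d,uv,T=None):
    f,cx,cy=K(d); T=d['T'] if T is None else T
    v=T[:3,:3]@np.array([(uv[0]-cx)/f,-(uv[1]-cy)/f,-1]); return T[:3,3],v/np.linalg.norm(v)
def atz(d,uv,z,T=None):
    o,v=ray(d,uv,T); return o+v*(z-o[2])/v[2]
def Ttool(st):
    T=np.eye(4); T[:3,:3]=R.from_euler('xyz',st['tool_rot']).as_matrix(); T[:3,3]=st['eef_pos']; return T
def Twrist(st,d): return Ttool(st)@d['tool_from_camera']
E
python3 - <<'E'
from h import *
_,d=shot('top','top1'); im=d['img'][:,:,::-1]
def crop(n,x0,x1,y0,y1,s): cv2.imwrite('pics/'+n+'.png',cv2.resize(im[y0:y1,x0:x1],None,fx=s,fy=s,interpolation=cv2.INTER_CUBIC))
crop('hold',272,416,184,248,5.5); crop('crank',200,264,240,290,9)
E
```

```text
(no output)
```

View pics/hold.png

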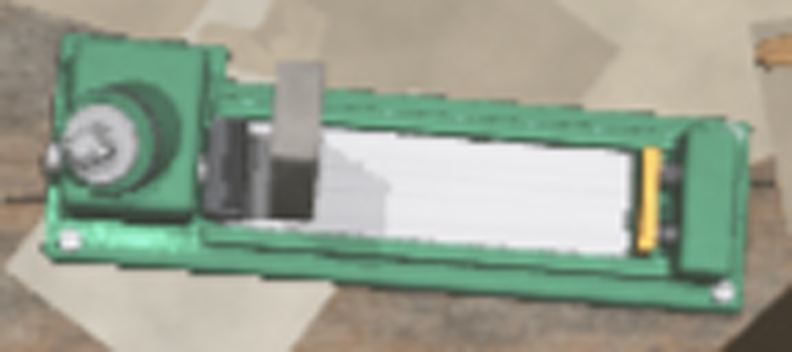

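View pics/crank.png

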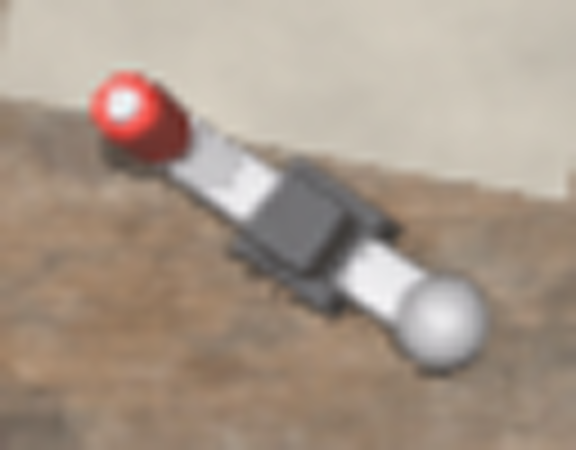

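Run:
```python
from h import *
from scipy.optimize import least_squares
d=ctrl.get_image('top')
c=lambda u,v:np.array([272+u/5.5-.5+.09,184+v/5.5-.4])
obs=[((60,170,56),c(68,38)),((-30,170,56),c(65,215)),((-30,100,56),c(198,217)),((60,100,56),c(209,46)),
 ((None,-150,48),c(683,220)),((None,-178,48),c(737,220))]
P=[atz(d,uv,o[2]) for o,uv in obs]
for o,p in zip(obs,P): print(o,p.round(1))
def res(p):
    r=[]; ca,sa=np.cos(p[2]),np.sin(p[2])
    for (x,y,z),q in zip([o[0] for o in obs],P):
        dx=q[:2]-p[:2]; l=np.array([ca*dx[0]+sa*dx[1],-sa*dx[0]+ca*dx[1]])
        if x is not None:r.append(l[0]-x)
        r.append(l[1]-y)
    return r
s=least_squares(res,[500,50,0]); print(s.x,np.round(s.fun,1))
# crank
c2=lambda u,v:np.array([200+u/9-.45,240+v/9-.45])
print('boss',atz(d,c2(297,227),62),'ball',atz(d,c2(442,322),25),'hub',atz(d,c2(316,235),25))
print('handle top',atz(d,c2(124,103),98))
for t,z in [('oil_can',70),('nail_tin',61),('tape_roll',25)]:
    b=ctrl.boxes_of('top',t)[0]['rect']; print(t,atz(d,((b[0]+b[2])/2,(b[1]+b[3])/2),z).round())
# pink tops
print('pink',atz(d,(357,278),100),atz(d,(182,279),100))
```

```text
((60, 170, 56), array([283.95363636, 190.50909091])) [651.7 100.8  56. ]
((-30, 170, 56), array([283.40818182, 222.69090909])) [558.8 103.5  56. ]
((-30, 100, 56), array([307.59      , 223.05454545])) [556.2  35.8  56. ]
((60, 100, 56), array([309.59      , 191.96363636])) [645.9  28.3  56. ]
((None, -150, 48), array([395.77181818, 223.6       ])) [ 550.7 -213.8   48. ]
((None, -178, 48), array([405.59, 223.6 ])) [ 550.1 -241.7   48. ]
[ 5.79826368e+02 -6.62448608e+01 -6.22487338e-02] [ 1.3  1.2 -1.6 -1.8  0.1  0.3  0.1 -1.6  0.9  1. ]
boss [442.63070012 244.53067652  62.        ] ball [416.02900464 205.26311045  25.        ] hub [444.38926045 244.62893474  25.        ]
handle top [476.87359177 290.26886947  98.        ]
oil_can [583.  23.  70.]
nail_tin [ 398. -217.   61.]
tape_roll [380.   8.  25.]
pink [394.45480907 -94.14437766 100.        ] [403.17098593 372.31182623 100.        ]
```

```bash
python3 - <<'E'
from h import *
d=ctrl.get_image('top')
for uv in [(97,342),(105,330),(172,155),(160,160),(400,255),(450,215)]: print(uv,atz(d,uv,350).round())
print(proj(d,[[280,490,350],[430,-180,350]]))
E
python3 -m creep '-1 0 0 0 0 0 0; -2 0 0 0 0 0 0; -3 0 0 0 0 0 0; -4 0 0 0 0 0 0; -5 0 0 0 0 0 0; -5.6 0 0 0 0 0 0; -5.6 0 0 0 0 0 0; -5.6 0 0 0 0 0 0'
```

```text
(97, 342) [250. 484. 350.]
(105, 330) [275. 468. 350.]
(172, 155) [660. 334. 350.]
(160, 160) [649. 361. 350.]
(400, 255) [ 421. -171.  350.]
(450, 215) [ 509. -287.  350.]
[[ 94.80325934 327.71998212]
 [404.07960525 250.89058544]]
clock: 2.02
eef_pos: [130.1, 405.2, 231.9]
tool_rot: [-3.141, -0.001, 1.26]
force: [0.5, 1.2, 0.3]
width: 85.3
```

```bash
python3 -m creep '-0.3 1 0 0 0 5 0; -0.6 2 0 0 0 12 0; -0.8 3 0 0 0 19 0; -1 4 0 0 0 26 0; -1.3 5 0 0 0 33 0; -1.5 6 0 0 0 40 0; -1.8 7 0 0 0 47 0; -2 8 0 0 0 54 0; -2.3 9 0 0 0 61 0; -2.5 9.7 0 0 0 68 0'
python3 -m creep '0 0 0 0 0 7 0; 0 0 0 0 0 14 0; 0 0 0 0 0 21 0; 0 0 0 0 0 28 0; 0 0 0 0 0 35 0; 0 0 0 0 0 40 0; 0 0 0 0 0 40 0; 0 0 0 0 0 40 0'
python3 - <<'E'
from h import *
st,d=shot('wrist','w1'); print(st['qpos'],st['eef_pos'],st['tool_rot'])
np.savez('w1.npz',T=Twrist(st,d))
E
```

```text
clock: 2.85
eef_pos: [474.3, 189.6, 231.7]
tool_rot: [3.141, -0.005, 0.065]
force: [0.3, 0.7, 0.1]
width: 85.3
clock: 3.52
eef_pos: [470.2, 192.4, 231.2]
tool_rot: [-3.141, -0.001, -0.621]
force: [0.2, 0.2, 0.5]
width: 85.7
[-0.86420518  0.48882286  0.61542414  1.91998286 -0.36934432  0.8455676
 -0.67651716] [470.24703201 192.38978218 231.20924062] [-3.14132922e+00 -1.41533425e-03 -6.21395517e-01]
```

View pics/w1.png

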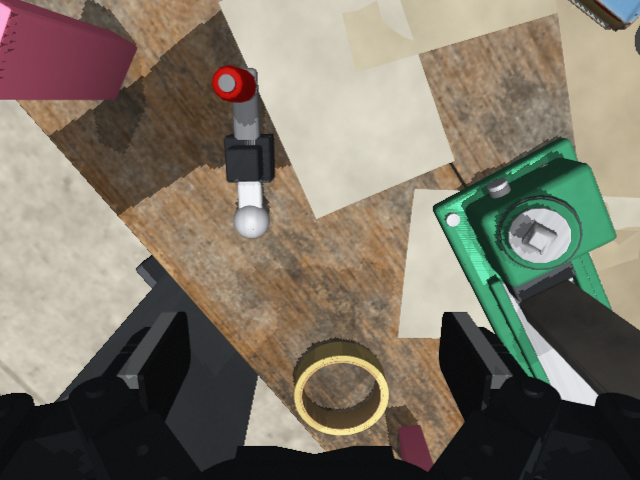

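Run:
```python
from h import *
im=cv2.imread('pics/w1.png')
cv2.imwrite('pics/w1a.png',cv2.resize(im[60:250,200:300],None,fx=3.1,fy=3.1,interpolation=cv2.INTER_CUBIC))
cv2.imwrite('pics/w1b.png',cv2.resize(im[130:340,430:640],None,fx=2.8,fy=2.8,interpolation=cv2.INTER_CUBIC))
```

```text
(no output)
```

View pics/w1a.png

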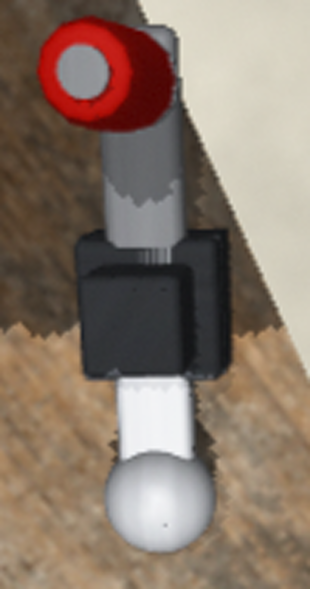

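View pics/w1b.png

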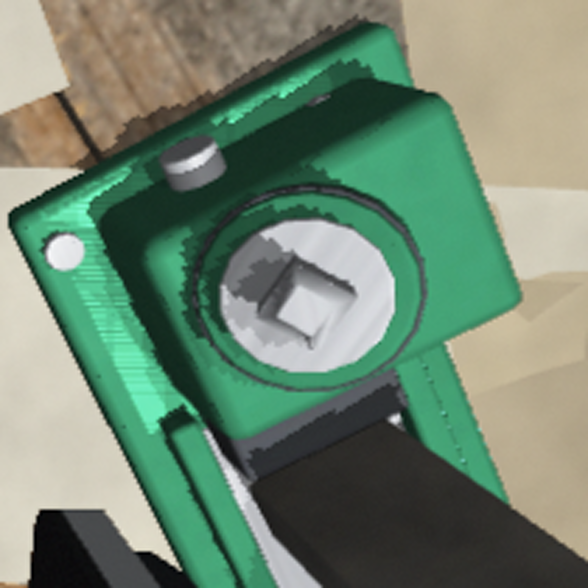

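Run:
```python
from h import *
im=cv2.imread('pics/w1.png')
c=im[200:270,500:580].astype(float); c=np.clip((c-60)*1.3,0,255).astype('uint8')
cv2.imwrite('pics/w1d.png',cv2.resize(c,None,fx=9,fy=8,interpolation=cv2.INTER_CUBIC) if 0 else cv2.resize(c,None,fx=8,fy=8,interpolation=cv2.INTER_CUBIC))
```

```text
(no output)
```

View pics/w1d.png

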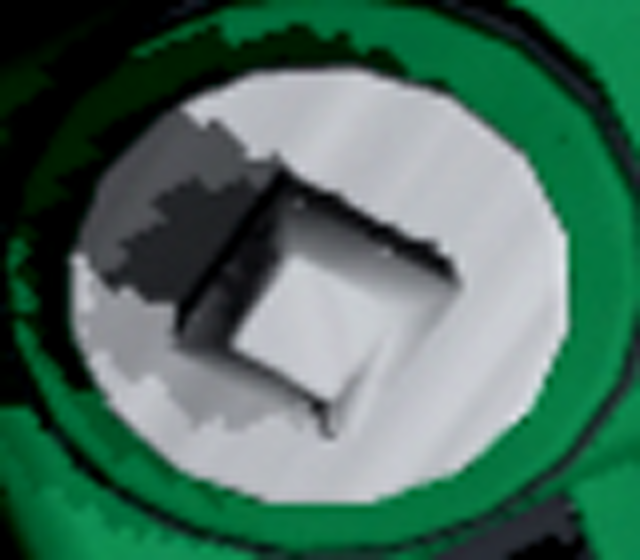

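```bash
cat > fit.py <<'E'
from h import *
from scipy.optimize import least_squares
def axis(yaw):
    ex=np.array([np.cos(yaw),np.sin(yaw),0]);ey=np.array([-np.sin(yaw),np.cos(yaw),0])
    h=(-ex+ey)/np.sqrt(2); s=np.radians(28)
    n=np.sin(s)*h+np.cos(s)*np.array([0,0,1]); return n,h
def frame(n,h):
    a=np.cross(n,h);a/=np.linalg.norm(a); b=np.cross(n,a); return a,b   # a=+left normal, b
E
python3 - <<'E'
from fit import *
d=ctrl.get_image('wrist'); T=np.load('w1.npz')['T']
c=lambda u,v:np.array([500+(u)/8-.44,200+v/8-.44])
n,h=axis(-0.062)
a=np.array([1,0,0])-n*n[0];a/=np.linalg.norm(a); b=np.cross(n,a)
tip=[c(305,250),c(390,340),c(328,405),c(232,340)]
base=[c(280,172),None,None,c(180,335)]
mid=[None,c(458,280),c(328,435),None]
el=[c(72,285),c(568,270),c(330,68),c(320,502)]
def pts(p,s,w):
    th=p[3]; u=np.cos(th)*a+np.sin(th)*b; v=np.cross(n,u)
    return [p[:3]+n*s+w/2*(i*u+j*v) for i,j in((1,1),(1,-1),(-1,-1),(-1,1))]
def ring(p):
    t=np.linspace(0,2*np.pi,180); return proj(d,p[:3]+20*(np.outer(np.cos(t),a)+np.outer(np.sin(t),b)),T)
def res(p,k):
    r=[]
    for o,s,w in((tip,22,9),(base,0,16),(mid,17,16)):
        q=proj(d,pts(p,s,w),T); q=np.roll(q,k,0)
        for x,y in zip(o,q):
            if x is not None:r+=list(y-x)
    e=ring(p); r+=[e[:,0].min()-el[0][0],e[:,0].max()-el[1][0],e[:,1].min()-el[2][1],e[:,1].max()-el[3][1]]
    return r
o,v=ray(d,(540,236),T); p0=o+v*274; print('guess',p0)
best=min((least_squares(lambda p:res(p*f,k),np.r_[p0,t],args=()) if 0 else least_squares(res,np.r_[p0,t],args=(k,),loss='soft_l1') for k in range(4) for t in (0,.5,1)),key=lambda s:s.cost)
p=best.x;print(best.cost,p,np.round(res(p,0),1) )
u=np.cos(p[3])*a+np.sin(p[3])*b; print('n',n,'u',u,'v',np.cross(n,u))
H=p[:3]-np.array([580,-66,0]);ca,sa=np.cos(-.062),np.sin(-.062);print('holder frame',ca*H[0]+sa*H[1],-sa*H[0]+ca*H[1],H[2])
dt=ctrl.get_image('top'); print('top proj',proj(dt,p[:3]))
ds=ctrl.get_image('scene'); print('scene proj',proj(ds,p[:3]))
# crank
e=lambda u,v:np.array([200+u/3.1-.34,60+v/3.1-.34])
print('boss',atz(d,e(130,324),62,T),'handle',atz(d,e(84,71),98,T),'hub',atz(d,e(153,305),30,T),'ball',atz(d,e(160,502),24,T))
for q in [(79,270),(180,268),(190,376),(85,378)]: print(atz(d,e(*q),62,T).round(1))
E
```

```text
guess [575.61558103 120.3197228  142.82789524]
8.626489059795254 [593.32151356  81.0284887   73.24688281  -2.71787689] [  2.9  18.8 -19.9   0.5  -4.2 -18.4  20.2  -3.2   7.5  29.3  33.8  -9.2
 -35.9   8.1  -5.8 -30.1   0.   -0.4   0.2  -0.2]
n [-0.31075995  0.35189743  0.88294759] u [-0.86643436 -0.48681218 -0.11092974] v [ 0.39079375 -0.79948865  0.45617775]
holder frame 4.1859905606378565 147.57139525291632 73.24688280753995
top proj [[290.94245308 209.12692514]]
scene proj [[296.46897395 221.28245667]]
boss [446.40208537 248.30179733  62.        ] handle [477.6064893  292.77410068  98.        ] hub [447.2183016 248.0678637  30.       ] ball [414.66856326 204.97241413  24.        ]
[444.6 264.8  62. ]
[463.8 251.7  62. ]
[450.3 230.5  62. ]
[429.9 244.5  62. ]
```

Run:
```python
from h import *
d=ctrl.get_image('top')
c=lambda u,v:np.array([272+u/5.5-.4,184+v/5.5-.4])
for q in [(278,62),(326,64),(320,156),(271,156)]:
    p=atz(d,c(*q),168); H=p-np.array([580,-66,0]);ca,sa=np.cos(-.062),np.sin(-.062);print(p.round(1),np.round([ca*H[0]+sa*H[1],-sa*H[0]+ca*H[1]],1))
```

```text
[607.8  -5.2 168. ] [24.  62.4]
[606.4 -28.  168. ] [24.  39.6]
[561.9 -23.9 168. ] [-20.7  40.9]
[562.4  -0.8 168. ] [-21.6  64. ]
```

```bash
python3 -m creep '1 0.34 0 0 0 -7 1; 2 0.7 0 0 0 -14 1; 3 1 0 0 0 -21 1; 4 1.36 0 0 0 -28 1; 4.78 1.62 0 0 0 -32 1; 4.78 1.62 0 0 0 -32 1; 4.78 1.62 0 0 0 -32 1'
python3 - <<'E'
from h import *
st,d=shot('wrist','w2'); print(st['qpos'],st['eef_pos'],st['tool_rot'],st['width'])
np.savez('w2.npz',T=Twrist(st,d))
E
```

```text
clock: 4.35
eef_pos: [587.1, 23.9, 231.3]
tool_rot: [3.141, -0.001, -0.072]
force: [-0.6, 0.4, 0.3]
width: 0.4
[-0.36009563  0.5699337   0.42927683  1.70669013 -0.28361209  0.92620213
  0.10907352] [587.09536107  23.89194974 231.32943087] [ 3.14071667e+00 -8.04988706e-04 -7.18878111e-02] 0.39560146628074777
```

View pics/w2.png

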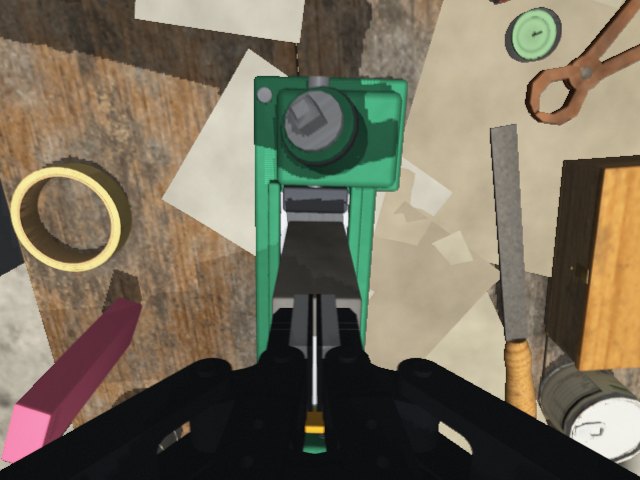

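Run:
```python
from h import *
d=ctrl.get_image('wrist'); T=np.load('w2.npz')['T']
for q,z in [((272,297),168),((360,297),168),((317,214),39),((257,80),10),((408,80),10),((286,122),73),((358,122),73),((287,93),56),((407,81),56),((395,188),56),((275,183),56)]:
    p=atz(d,q,z,T); H=p-np.array([580,-66,0]);ca,sa=np.cos(-.062),np.sin(-.062);print(q,p.round(1),np.round([ca*H[0]+sa*H[1],-sa*H[0]+ca*H[1]],1))
# verify seat fit
print(proj(d,[[593.3,81,73.2]],T))
```

```text
(272, 297) [563.4   2.5 168. ] [-20.8  67.3]
(360, 297) [609.5  -0.9 168. ] [25.5 66.8]
(317, 214) [588.7  11.8  39. ] [ 3.9 78.2]
(257, 80) [548.4 117.5  10. ] [-42.9 181.2]
(408, 80) [668.4 108.9  10. ] [ 77.4 180.1]
(286, 122) [572.7  86.4  73. ] [-16.8 151.7]
(358, 122) [621.3  82.9  73. ] [ 32.  151.2]
(287, 93) [574.  105.3  56. ] [-16.6 170.6]
(407, 81) [658.1 107.2  56. ] [ 67.2 177.7]
(395, 188) [648.6  32.1  56. ] [ 62.4 102.2]
(275, 183) [559.3  42.3  56. ] [-27.3 106.8]
[[316.97636701 127.99039908]]
```

```bash
python3 -m creep '0 0 0.8 0 0 0 1; 0 0 1.6 0 0 0 1; 0 0 2.2 0 0 0 1; 0 0 2.4 0 0 0 1; 0 0 2.4 0 0 0 1'
python3 -m creep '0 0.2 0 0 0 0 1; 0 0.4 0 0 0 0 1; 0 0.6 0 0 0 0 1; 0 0.8 0 0 0 0 1; 0 1 0 0 0 0 1; 0 1.2 0 0 0 0 1; 0 1.3 0 0 0 0 1; 0 1.3 0 0 0 0 1; 0 1.3 0 0 0 0 1; 0 1.3 0 0 0 0 1'
python3 - <<'E'
from h import *
st,d=shot('wrist','w3'); st,d=shot('scene','s3')
im=cv2.imread('pics/s3.png'); cv2.imwrite('pics/s3c.png',cv2.resize(im[150:350,200:480],None,fx=2.8,fy=2.8,interpolation=cv2.INTER_CUBIC))
E
```

```text
clock: 4.87
eef_pos: [584.2, 29.2, 133.4]
tool_rot: [-3.142, 0.005, -0.064]
force: [0.6, -0.1, 0.7]
width: 0.2
clock: 5.7
eef_pos: [582.8, -24.0, 135.2]
tool_rot: [-3.141, 0.0, -0.066]
force: [-0.1, 0.1, 1.2]
width: -0.2
```

View pics/s3c.png

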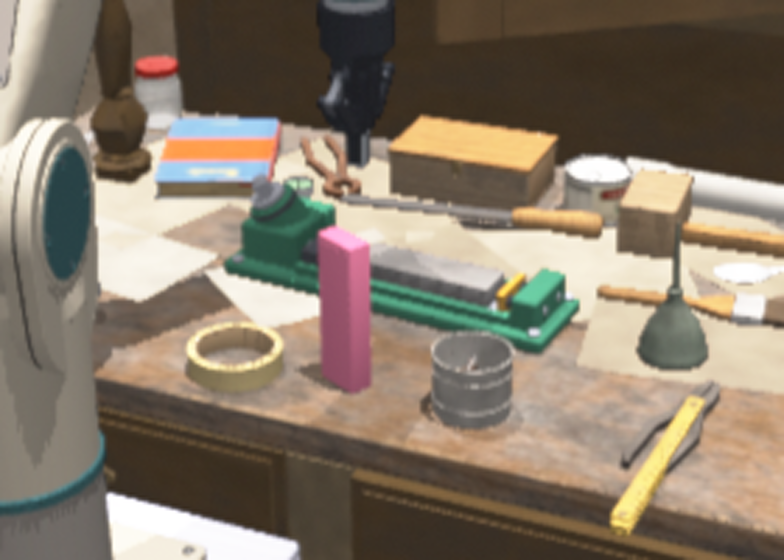

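View pics/w3.png

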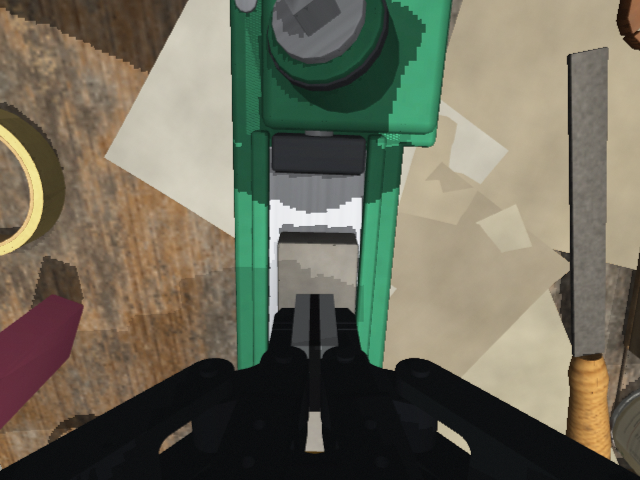

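```bash
python3 -m creep '0 0 -1 0 0 0 0.6; 0 0 -2 0 0 0 0.6; -0.4 -0.6 -2.4 0 0 3 0.5; -1 -1.6 -2.4 0 0 9 0.5; -1.5 -2.5 -2.4 0 0 15 0.4; -2 -3.4 -2.4 0 0 21 0.4; -2.6 -4.4 -2.4 0 0 27 0.3; -3.1 -5.2 -2.4 0 0 31 0.3; -3.6 -6.1 -2.4 0 0 31 0.3; -3.86 -6.55 -2.4 0 0 31 0.3'
python3 -m creep '0 0 0 0 0 0 0.3; 0 0 0 0 0 0 0.3'
python3 - <<'E'
from h import *
st,d=shot('wrist','w4'); print(st['qpos'],st['eef_pos'],st['tool_rot'],st['width'])
np.savez('w4.npz',T=Twrist(st,d))
E
```

```text
clock: 6.63
eef_pos: [443.0, 252.2, 230.9]
tool_rot: [-3.141, 0.003, -0.602]
force: [-0.0, 0.6, -0.3]
width: 59.8
clock: 6.8
eef_pos: [444.9, 249.2, 231.1]
tool_rot: [3.141, 0.0, -0.602]
force: [0.0, -0.2, -0.1]
width: 60.1
[-0.97731968  0.49019091  0.60459514  1.91395346 -0.36515259  0.84835131
 -0.78443408] [444.92558519 249.23153249 231.08329934] [ 3.14135758e+00  4.71812572e-04 -6.02242245e-01] 60.08744440744239
```

View pics/w4.png

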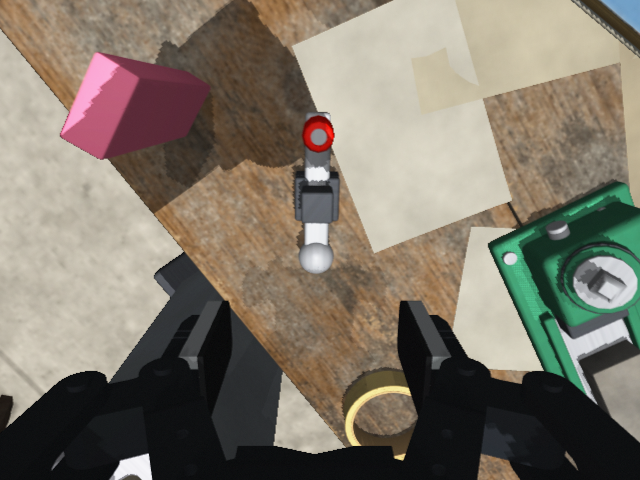

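Run:
```python
from h import *
im=cv2.imread('pics/w4.png')
cv2.imwrite('pics/w4c.png',cv2.resize(im[100:280,280:360],None,fx=3.3,fy=3.3,interpolation=cv2.INTER_CUBIC))
d=ctrl.get_image('wrist'); T=np.load('w4.npz')['T']; st=ctrl.read_state(); Ti=np.linalg.inv(Ttool(st))
for n,q,z in [('boss',(316,201),62),('handle',(319,136),98),('ball',(316,257),25),('hubTop',(317,195),34)]:
    p=atz(d,q,z,T); print(n,p.round(1),(Ti@np.r_[p,1])[:3].round(1))
```

```text
boss [448.6 251.9  62. ] [ -1.6  -5.8 169.4]
handle [478.3 292.1  98. ] [ -0.2 -55.8 133.4]
ball [416. 204.  25.] [ -1.   52.2 206.4]
hubTop [448.5 250.2  34. ] [ -0.7  -4.3 197.4]
```

View pics/w4c.png

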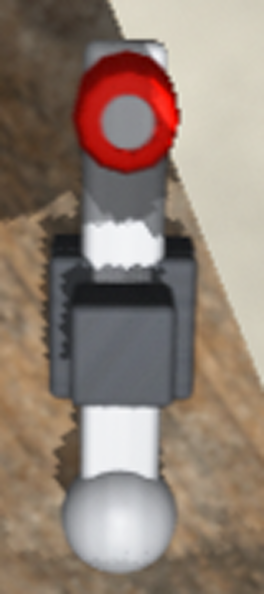

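```bash
python3 -m creep '0 -0.03 1 0 0 0 0.3; -0.02 -0.03 2 0 0 0 0.3; -0.02 -0.03 3 0 0 0 0.3; -0.02 -0.03 3.8 0 0 0 0.3; -0.02 -0.03 4.4 0 0 0 0.3; -0.02 -0.03 4.8 0 0 0 0.3; -0.02 -0.03 4.86 0 0 0 0.3; -0.02 -0.03 4.86 0 0 0 0.3; -0.02 -0.03 4.86 0 0 0 0.3'
python3 - <<'E'
from h import *
st,d=shot('wrist','w5'); print(st['eef_pos'],st['tool_rot'],st['width'],st['force'])
E
```

```text
clock: 7.65
eef_pos: [447.4, 247.7, 37.7]
tool_rot: [-3.141, -0.001, -0.609]
force: [1.1, -0.3, 0.6]
width: 60.0
[447.36970647 247.70885301  37.70448022] [-3.14069838e+00 -1.05931099e-03 -6.09448063e-01] 60.02327862981639 [ 1.06949355 -0.33428031  0.64669761]
```

View pics/w5.png

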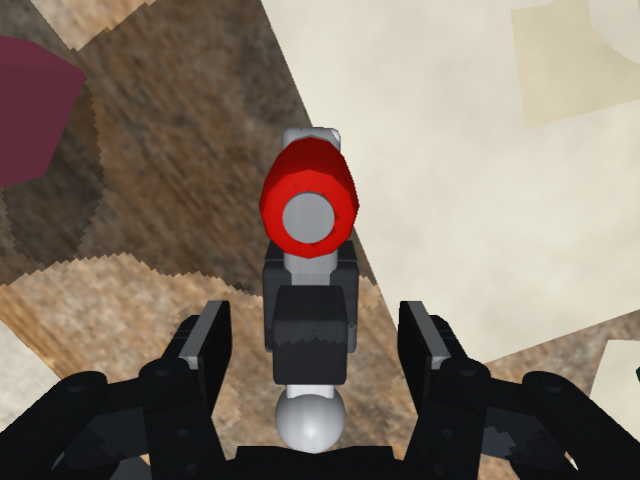

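```bash
python3 -m creep '0 0 0 0 0 0 0.6; 0 0 0 0 0 0 0.9; 0 0 0 0 0 0 1; 0 0 0 0 0 0 1; 0 0 0 0 0 0 1; 0 0 0 0 0 0 1; 0 0 -0.3 0 0 0 1; 0 0 -1 0 0 0 1; 0 0 -2 0 0 0 1; 0 0 -2 0 0 0 1'
python3 - <<'E'
from h import *
st,d=shot('wrist','w6'); print(st['eef_pos'],st['tool_rot'],st['width'],st['force'])
E
```

```text
clock: 8.53
eef_pos: [449.4, 249.7, 122.1]
tool_rot: [-3.134, -0.004, -0.608]
force: [1.6, -0.6, -2.3]
width: 22.9
[449.39361275 249.65926997 122.05375885] [-3.13354552 -0.00426159 -0.60779553] 22.87880394198465 [ 1.5516833  -0.62146366 -2.32830455]
```

View pics/w6.png

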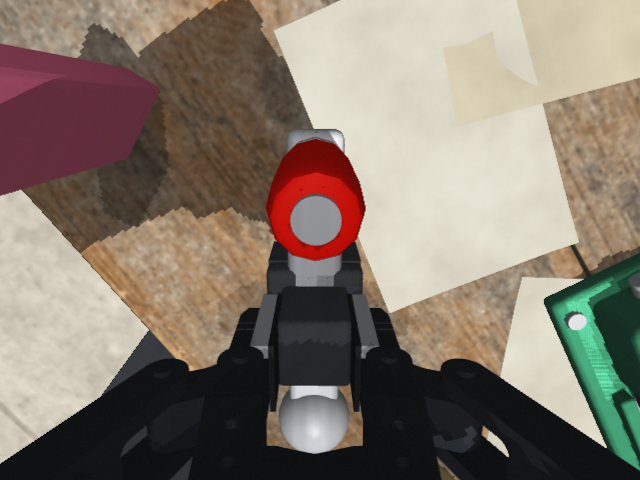

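Run:
```python
from h import *
d=ctrl.get_image('wrist'); T=d['tool_from_camera']
for z0 in (35.5,37.5):
  for n,q,h in [('handle',(316,220.5),98),('ball',(314.5,417),24),('boss back edge',(315,288),62),('boss front edge',(315,386),62)]:
    print(z0,n,atz(d,q,z0-h,T).round(1))
```

```text
35.5 handle [  0.5 -53.8 -62.5]
35.5 ball [ 0.4 55.  11.5]
35.5 boss back edge [  0.4 -23.1 -26.5]
35.5 boss front edge [  0.5  10.8 -26.5]
37.5 handle [  0.5 -53.2 -60.5]
37.5 ball [ 0.4 56.7 13.5]
37.5 boss back edge [  0.4 -22.2 -24.5]
37.5 boss front edge [  0.5  12.3 -24.5]
```

Run:
```python
from h import *
a=cv2.imread('pics/w2.png')[80:165,270:370]; b=cv2.imread('pics/w4.png')[235:335,550:640]; c=cv2.imread('pics/w3.png')[0:100,255:385]
f=lambda i,s,w,h:cv2.copyMakeBorder(cv2.resize(i,None,fx=s,fy=s,interpolation=cv2.INTER_CUBIC),0,0,0,0,cv2.BORDER_CONSTANT)
cv2.imwrite('pics/w2s.png',f(a,6,0,0));cv2.imwrite('pics/w4s.png',f(b,6,0,0));cv2.imwrite('pics/w3s.png',f(c,6,0,0))
```

```text
(no output)
```

View pics/w2s.png

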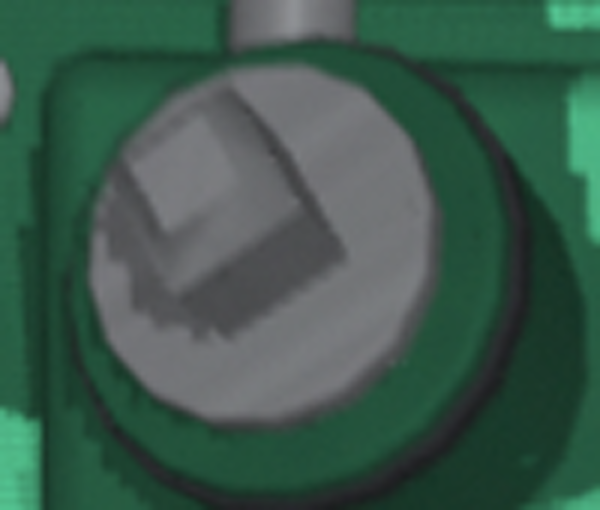

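View pics/w4s.png

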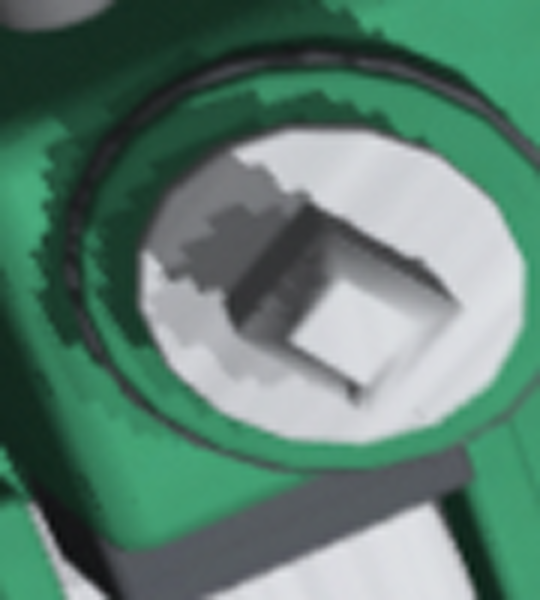

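View pics/w3s.png

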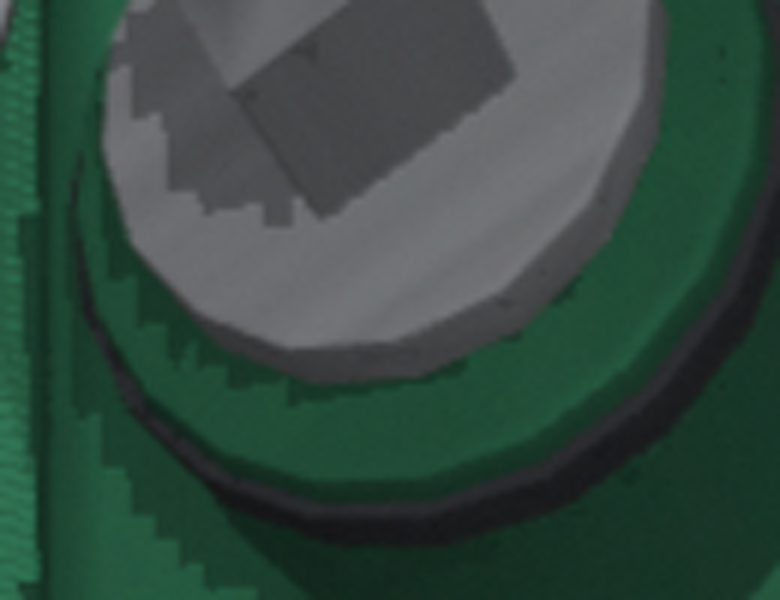

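```bash
cat > fit2.py <<'E'
from fit import *
d=ctrl.get_image('wrist')
n,h=axis(-0.064)
a=np.array([1,0,0])-n*n[0];a/=np.linalg.norm(a); b=np.cross(n,a)
T1,T2,T4=[np.load(f'w{i}.npz')['T'] for i in (1,2,4)]
T3=Ttool(dict(eef_pos=np.array([582.8,-24,135.2]),tool_rot=[-3.141,0,-.066]))@d['tool_from_camera']
V={1:(T1,8,500,200,(72,568,68,502),[((280,172),0,16),((180,335),0,16),((458,280),17,16),((328,435),17,16),((305,250),22,9),((328,405),22,9),((232,340),22,9)]),
2:(T2,6,270,80,(90,437,65,420),[((345,255),0,16),((195,110),22,9),((178,235),22,9),((130,172),22,9)]),
3:(T3,6,255,0,(102,650,None,350),[((515,75),0,16),((325,218),0,16)]),
4:(T4,6,550,235,(140,525,128,440),[((310,205),0,16),((230,315),0,16),((458,305),17,16),((360,402),17,16),((355,385),22,9),((292,338),22,9)])}
def res(p,vs=(1,2,3,4)):
    u=np.cos(p[3])*a+np.sin(p[3])*b; v=np.cross(n,u); out=[]
    t=np.linspace(0,2*np.pi,180); ring=p[:3]+20*(np.outer(np.cos(t),a)+np.outer(np.sin(t),b))
    for k in vs:
        T,s,x0,y0,el,cs=V[k]; px=lambda q:np.array([x0+(q[0]+.5)/s-.5,y0+(q[1]+.5)/s-.5])
        e=proj(d,ring,T); ex=[e[:,0].min(),e[:,0].max(),e[:,1].min(),e[:,1].max()]
        for i,m in enumerate(el):
            if m is not None: out.append((ex[i]-(x0 if i<2 else y0)-(m+.5)/s+.5))
        for q,sh,w in cs:
            c=proj(d,[p[:3]+n*sh+w/2*(i*u+j*v) for i in(-1,1) for j in (-1,1)],T)-px(q)
            out+=list(c[np.argmin((c**2).sum(1))]/1.5)
    return np.array(out)
E
python3 - <<'E'
from fit2 import *
for vs in [(1,2,3,4),(1,),(2,),(3,),(4,)]:
    s=min((least_squares(res,[593,81,73,t],args=(vs,),loss='soft_l1') for t in np.arange(0,1.6,.2)),key=lambda s:s.cost)
    print(vs,s.cost.round(1),s.x.round(3),np.abs(s.fun).max().round(1))
    if len(vs)==4: print(s.fun.round(1)); p=s.x
u=np.cos(p[3])*a+np.sin(p[3])*b; print('n',n,'u',u,'v',np.cross(n,u))
E
```

```text
(1, 2, 3, 4) 13.0 [5.90804e+02 8.68490e+01 8.32000e+01 4.48000e-01] 2.0
[-0.9  0.8 -0.9  0.6 -0.1 -0.8 -0.5 -1.7  0.3  0.7  1.6  1.  -1.1  0.5
  0.3 -0.2 -0.3  0.5 -0.1 -0.2 -0.6  0.8  1.   0.5  0.6  0.7 -1.   0.5
 -0.1 -0.4 -0.9  0.6  0.   0.5 -0.3 -0.3  0.6 -1.   0.3 -1.1  0.2 -0.8
 -1.3 -1.4 -2.   0.3 -0.1  0.8  1.2  0.9 -0.1 -0.7  0.1]
(1,) 3.2 [5.93147e+02 8.16880e+01 7.42880e+01 4.40000e-01] 1.9
(2,) 1.2 [590.772  86.862  79.421  -1.066] 1.0
(3,) 0.3 [590.884  87.243  80.109   2.017] 0.5
(4,) 3.0 [5.94093e+02 7.91890e+01 7.40270e+01 4.31000e-01] 1.9
n [-0.31005553  0.35251825  0.88294759] u [0.856841   0.50601382 0.09886112] v [-0.41193333  0.78719813 -0.45894447]
```

```bash
sed -i 's/20\*(np.outer/(p[4] if len(p)>4 else 20)*(np.outer/' fit2.py
python3 - <<'E'
from fit2 import *
for vs in [(1,2,3,4),(1,3,4),(2,3,4),(3,4),(1,2),(2,3)]:
    s=min((least_squares(res,[593,81,73,t,20],args=(vs,),loss='soft_l1') for t in np.arange(0,1.6,.3)),key=lambda s:s.cost)
    print(vs,s.cost.round(1),s.x.round(3),np.abs(s.fun).max().round(1))
dt=ctrl.get_image('top')
for q in ([590.8,86.8,83.2],[593.3,81,73.2],[592,84,78]): 
    t=np.linspace(0,6.28,90);e=proj(dt,np.array(q)+20*(np.outer(np.cos(t),a)+np.outer(np.sin(t),b)))
    print(proj(dt,[q]), e.min(0),e.max(0))
cv2.imwrite('pics/t5.png',cv2.resize(dt['img'][190:230,270:320,::-1],None,fx=12,fy=12,interpolation=cv2.INTER_CUBIC))
E
```

```text
(1, 2, 3, 4) 11.1 [5.9081e+02 8.6803e+01 8.3321e+01 4.4900e-01 1.9658e+01] 1.9
(1, 3, 4) 9.0 [590.829  86.689  83.23    2.012  19.624] 2.0
(2, 3, 4) 7.0 [5.90797e+02 8.67900e+01 8.34560e+01 4.51000e-01 1.97040e+01] 1.9
(3, 4) 4.8 [590.81   86.66   83.42    2.011  19.663] 1.9
(1, 2) 5.6 [5.90809e+02 8.69830e+01 8.33610e+01 4.70000e-01 1.95910e+01] 1.9
(2, 3) 1.9 [590.813  87.005  80.99   -2.675  19.93 ] 1.0
[[288.6850926  209.25850635]] [282.05013713 202.0360641 ] [295.3775418  216.44829598]
[[290.95366149 209.13801872]] [284.35710972 201.96849873] [297.60713945 216.2754037 ]
[[289.79152635 209.23250213]] [283.17684541 202.03766145] [296.4633962  216.39495446]
```

View pics/t5.png

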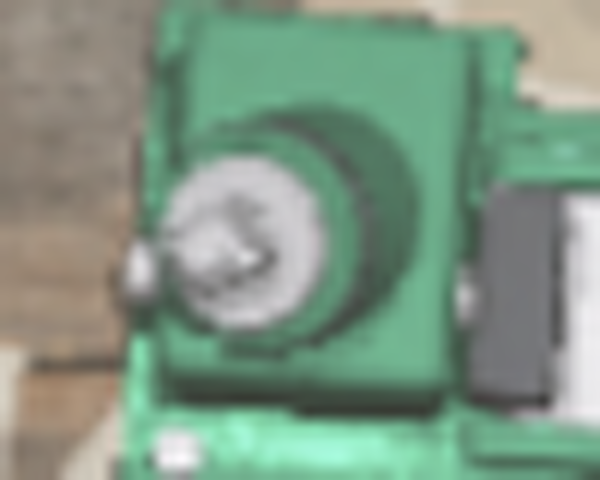

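```bash
cat > go.py <<'E'
from fit import *
n,h=axis(-0.064)
a=np.array([1,0,0])-n*n[0];a/=np.linalg.norm(a); b=np.cross(n,a)
def Rt(th):
    x=np.cos(th)*a+np.sin(th)*b; return np.c_[x,np.cross(-n,x),-n]
def rel(p,Rm,st=None):
    st=st or ctrl.read_state(); T=Ttool(st); R0=T[:3,:3]
    sh=R0.T@(np.array(p)-T[:3,3])/40; rv=np.degrees(R.from_matrix(R0.T@Rm).as_rotvec())
    print('now',st['eef_pos'].round(1),'shift',sh.round(3),'rot',rv.round(1),'|rot|',np.linalg.norm(rv).round(1)); return sh,rv
SOCK=np.array([0.2,1.2,37])
E
python3 - <<'E'
from go import *
M=Rt(.449); print(M.round(3))
seat=np.array([590.8,86,81])
for off in (90,-90):
    p=seat+n*60+M[:,0]*off-M@SOCK; print(off,p.round(1)); rel(p,M)
E
```

```text
[[ 0.856  0.413  0.31 ]
 [ 0.507 -0.787 -0.353]
 [ 0.098  0.459 -0.883]]
90 [637.1 166.6 174.9]
now [444.8 248.4 115.7] shift [ 5.113 -1.062 -1.492] rot [-21.1  20.7 -62.6] |rot| 69.2
-90 [483.   75.4 157.2]
now [444.8 248.4 115.7] shift [ 3.249  3.008 -1.036] rot [-21.1  20.7 -62.6] |rot| 69.2
```

```bash
python3 -m creep '0.2 0 -1 -2.1 2.1 -6.2 1; 0.6 0.6 -1 -4.2 4.1 -12.5 1; 1 1 -1 -6.3 6.2 -18.8 1; 1.4 1.4 -1 -8.4 8.3 -25 1; 1.8 1.8 -1 -10.5 10.3 -31 1; 2.2 2.2 -1.04 -12.6 12.4 -37.5 1; 2.6 2.6 -1.04 -14.8 14.5 -43.8 1; 3 2.8 -1.04 -16.9 16.6 -50 1; 3.25 3 -1.04 -19 18.6 -56 1; 3.25 3 -1.04 -21.1 20.7 -62.6 1'
python3 -m creep '0 0 0 0 0 0 1; 0 0 0 0 0 0 1; 0 0 0 0 0 0 1'
python3 - <<'E'
from go import *
st,d=shot('wrist','w7'); print(st['qpos'].round(2),st['eef_pos'],st['tool_rot'],st['width'],st['force'])
np.savez('w7.npz',T=Twrist(st,d)); rel([483,75.4,157.2],Rt(.449))
E
```

```text
clock: 9.62
eef_pos: [484.0, 72.9, 157.9]
tool_rot: [2.66, -0.099, 0.533]
force: [0.3, -0.0, -3.7]
width: 23.1
clock: 9.87
eef_pos: [484.5, 76.3, 158.0]
tool_rot: [2.663, -0.102, 0.53]
force: [0.8, -0.4, -2.8]
width: 23.2
[-1.04  0.64  0.72  2.24  0.26  0.26 -0.19] [484.54923845  76.3448987  158.03859321] [ 2.66306263 -0.10229914  0.53024312] 23.18241588326201 [ 0.80425688 -0.38963426 -2.76061008]
now [484.9  76.3 158.3] shift [-0.056 -0.014  0.018] rot [-0.  -0.1 -0.3] |rot| 0.3
```

View pics/w7.png

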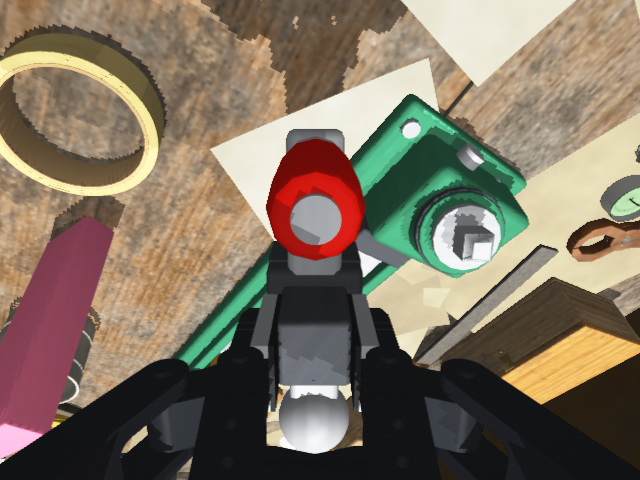

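```bash
python3 -m creep '0 0.5 0 0 0 0 1; 0 1 0 0 0 0 1; 0 1.5 0 0 0 0 1; 0 1.8 0 0 0 0 1; 0 1.8 0 0 0 0 1; 0 1.8 0 0 0 0 1; 0 1.8 0 0 0 0 1'
python3 - <<'E'
from go import *
st,d=shot('wrist','w8'); print(st['qpos'].round(2),st['eef_pos'],st['tool_rot'],st['qd'].round(3))
np.savez('w8.npz',T=Twrist(st,d))
im=cv2.imread('pics/w7.png'); cv2.imwrite('pics/w7c.png',cv2.resize(im[190:290,410:510],None,fx=6,fy=6,interpolation=cv2.INTER_CUBIC))
im=cv2.imread('pics/w8.png'); cv2.imwrite('pics/w8c.png',im)
E
```

```text
clock: 10.5
eef_pos: [513.7, 19.8, 191.1]
tool_rot: [2.663, -0.102, 0.532]
force: [-0.4, 0.7, -4.2]
width: 23.1
[-0.89  0.56  0.71  2.2   0.31  0.29 -0.08] [513.66221757  19.75705992 191.13952977] [ 2.66311825 -0.10218935  0.5318643 ] [-0.017  0.011 -0.004  0.009  0.002 -0.     0.003]
```

View pics/w7c.png

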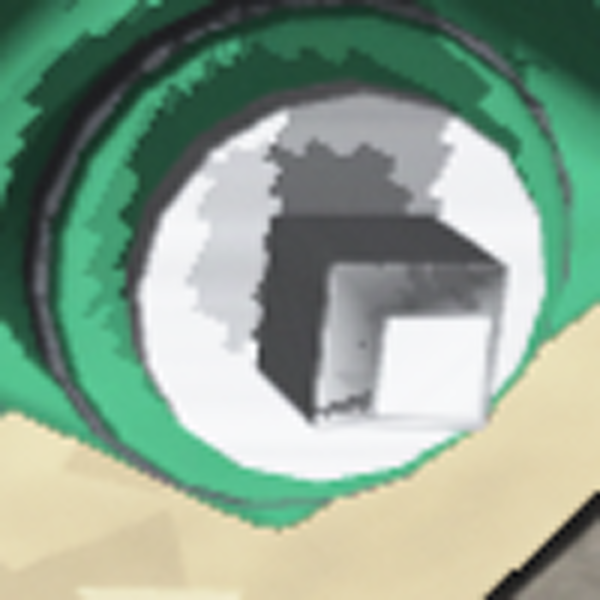

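View pics/w8.png

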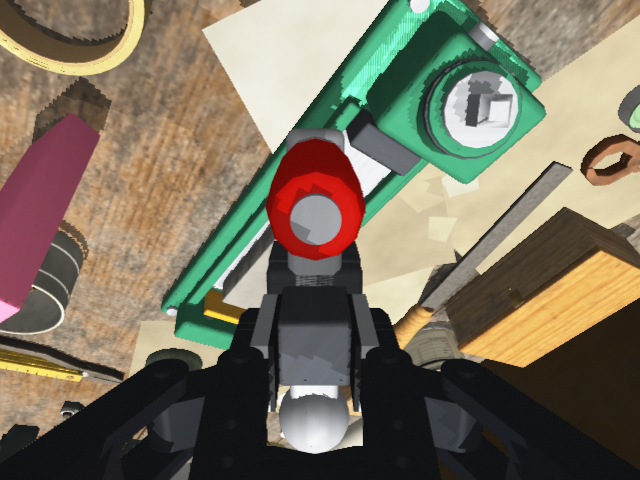

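Run:
```python
import cv2
im=cv2.imread('pics/w8.png'); cv2.imwrite('pics/w8c.png',cv2.resize(im[60:160,430:530],None,fx=6,fy=6,interpolation=cv2.INTER_CUBIC))
```

```text
(no output)
```

View pics/w8c.png

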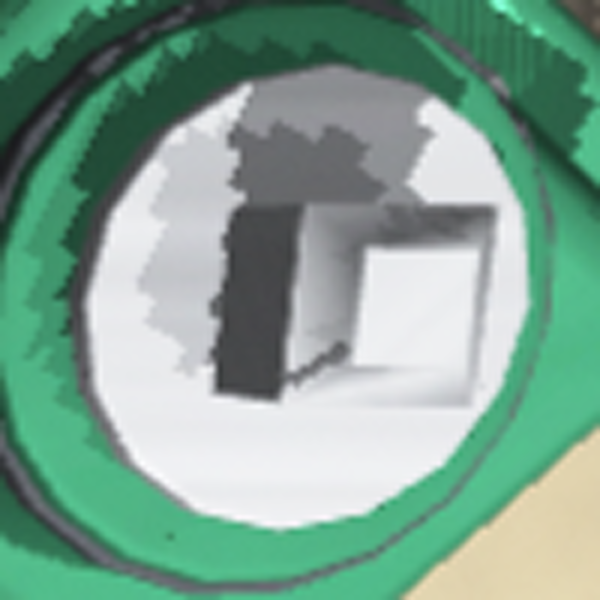

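```bash
cat >> fit2.py <<'E'
T7,T8=[np.load(f'w{i}.npz')['T'] for i in (7,8)]
q=lambda L,s,w:[(c,s,w) for c in L]
V[7]=(T7,6,410,190,(140,545,92,480),q([(385,317),(490,317),(487,415),(380,418)],22,9)+q([(330,265),(505,265),(486,425),(312,425)],17,16)+q([(275,218),(440,215),(260,365)],0,16))
V[8]=(T8,6,430,60,(88,530,65,527),q([(368,247),(483,250),(470,365),(355,368)],22,9)+q([(302,207),(497,207),(468,405),(282,400)],17,16)+q([(235,207),(215,393)],0,16))
E
python3 - <<'E'
from fit2 import *
for vs in [(7,8),(7,),(8,),(1,2,3,4,7,8)]:
    s=min((least_squares(res,[593,81,73,t,20],args=(vs,),loss='soft_l1') for t in np.arange(0,1.6,.3)),key=lambda s:s.cost)
    print(vs,s.cost.round(1),s.x.round(3),np.abs(s.fun).max().round(1))
    if vs==(7,8): print(s.fun.round(1))
dt=ctrl.get_image('top');
E
```

```text
(7, 8) 4.3 [5.90929e+02 8.68080e+01 8.30080e+01 4.45000e-01 1.96410e+01] 1.3
[ 0.5  0.9  0.1 -0.2  0.1  0.1 -0.3  0.1 -1.3 -0.1 -0.6 -0.5  0.1 -0.1
  0.5 -0.2  0.2  0.6  0.1  0.6 -0.4 -0.8 -0.2 -0.5 -0.5  0.4  0.4  0.9
  0.1 -0.1 -0.3  0.3 -0.6 -0.  -0.8  0.1 -0.4 -0.3  0.2 -0.3  0.3 -0.3
  0.6  0.1 -0.1  0.7 -0.3 -0.  -0.2  0.2]
(7,) 2.4 [593.178  85.597  81.05   -1.12   19.907] 1.4
(8,) 1.7 [591.662  86.62   82.055  -4.272  19.719] 0.9
(1, 2, 3, 4, 7, 8) 16.1 [590.667  86.866  83.312   2.014  19.637] 2.0
```

```bash
cat >> go.py <<'E'
SEAT=np.array([590.9,86.8,83.0]); M=Rt(.446)
def tgt(h): return SEAT+n*h-M@SOCK
E
python3 - <<'E'
from go import *
for h in (60,40,24,0): rel(tgt(h),M)
E
```

```text
now [513.5  20.  191. ] shift [ 2.23  -1.789 -0.026] rot [-0.  -0.1  0.1] |rot| 0.1
now [513.5  20.  191. ] shift [ 2.229 -1.789  0.474] rot [-0.  -0.1  0.1] |rot| 0.1
now [513.5  20.  191. ] shift [ 2.229 -1.789  0.874] rot [-0.  -0.1  0.1] |rot| 0.1
now [513.5  20.  191. ] shift [ 2.227 -1.789  1.474] rot [-0.  -0.1  0.1] |rot| 0.1
```

```bash
python3 -m creep '0.5 -0.5 0 0 0 0 1; 1 -1 0 0 0 0 1; 1.5 -1.5 0 0 0 0 1; 2 -1.79 0 0 0 0 1; 2.23 -1.79 0 0 0 0 1; 2.23 -1.79 0.2 0 0 0 1; 2.23 -1.79 0.45 0 0 0 1; 2.23 -1.79 0.45 0 0 0 1; 2.23 -1.79 0.45 0 0 0 1'
python3 - <<'E'
from go import *
st=ctrl.read_state(); print(st['qpos'].round(2),st['force'].round(1))
st,d=shot('wrist','w9');shot('scene','s9'); shot('top','t9')
for h in (40,24,0): rel(tgt(h),M)
a=cv2.imread('pics/s9.png')[170:270,230:370];b=cv2.imread('pics/t9.png')[160:260,230:370]
cv2.imwrite('pics/st9.png',np.vstack([cv2.resize(x,None,fx=3,fy=3,interpolation=cv2.INTER_CUBIC) for x in(a,b)]))
E
```

```text
clock: 11.4
eef_pos: [565.1, 111.5, 151.1]
tool_rot: [2.661, -0.099, 0.529]
force: [-0.1, -0.7, -3.1]
width: 22.9
[-0.93  0.71  0.62  2.02  0.22  0.39 -0.15] [-0.1 -0.7 -3.1]
now [566.3 113.3 152. ] shift [ 0.017 -0.047  0.023] rot [ 0.  -0.1 -0.1] |rot| 0.1
now [566.3 113.3 152. ] shift [ 0.017 -0.047  0.423] rot [ 0.  -0.1 -0.1] |rot| 0.1
now [566.3 113.3 152. ] shift [ 0.016 -0.047  1.023] rot [ 0.  -0.1 -0.1] |rot| 0.1
```

View pics/st9.png

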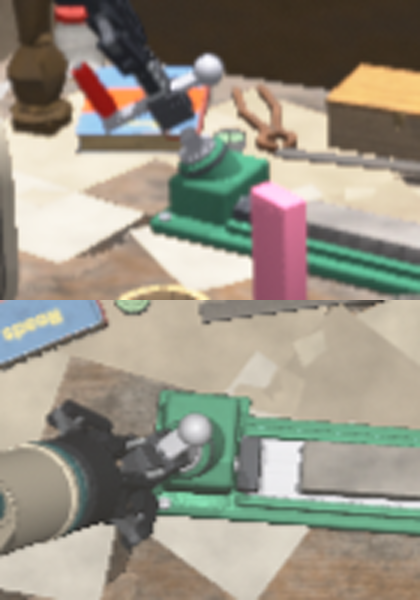

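View pics/w9.png

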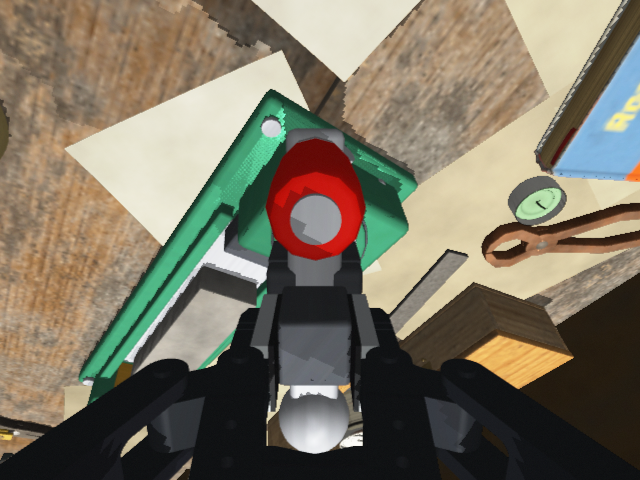

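```bash
python3 -m creep '0 -0.02 0.1 0 0 0 1; 0 -0.02 0.2 0 0 0 1; 0 -0.02 0.3 0 0 0 1; 0 -0.02 0.4 0 0 0 1; 0 -0.02 0.5 0 0 0 1; 0 -0.02 0.6 0 0 0 1; 0 -0.02 0.6 0 0 0 1; 0 -0.02 0.6 0 0 0 1'
python3 - <<'E'
from go import *
for i in range(3):
    ctrl.get_image('top'); st=ctrl.read_state(); print(st['force'].round(1),st['torque'].round(2)); rel(tgt(0),M)
E
```

```text
clock: 12.22
eef_pos: [573.7, 106.1, 130.0]
tool_rot: [2.662, -0.101, 0.532]
force: [0.4, -1.1, -3.1]
width: 22.5
[-0.4 -0.5 -3.8] [0.65 0.56 0.01]
now [573.8 106.3 130.2] shift [-0.002 -0.013  0.422] rot [ 0.  -0.1 -0. ] |rot| 0.1
[-0.4  0.2 -3.9] [ 0.65  0.55 -0.02]
now [573.8 106.4 130.4] shift [-0.005 -0.013  0.425] rot [ 0.  -0.1 -0. ] |rot| 0.1
[-0.5 -0.  -3.6] [0.66 0.59 0.03]
now [573.9 106.5 130.5] shift [-0.008 -0.011  0.428] rot [ 0.  -0.1 -0. ] |rot| 0.1
```

```bash
python3 -m creep '0 0 0.08 0 0 0 1; 0 0 0.16 0 0 0 1; 0 0 0.24 0 0 0 1; 0 0 0.3 0 0 0 1; 0 0 0.36 0 0 0 1; 0 0 0.36 0 0 0 1'
python3 - <<'E'
from go import *
for i in range(2):
    ctrl.get_image('top'); st=ctrl.read_state(); print(st['force'].round(1),st['torque'].round(2)); rel(tgt(0),M)
E
```

```text
clock: 12.87
eef_pos: [578.2, 101.0, 117.1]
tool_rot: [2.662, -0.101, 0.532]
force: [0.1, -0.8, -3.4]
width: 22.8
[ 0.1  0.2 -3.6] [0.65 0.56 0.01]
now [578.2 101.  117.3] shift [ 0.003 -0.013  0.057] rot [ 0.  -0.1 -0. ] |rot| 0.1
[ 0.4 -0.2 -3.5] [0.62 0.6  0.03]
now [578.3 101.2 117.5] shift [-0.001 -0.013  0.061] rot [ 0.  -0.1 -0. ] |rot| 0.1
```

Sliding on freely. Push the rest until the collar resists.

```bash
python3 -m creep '0 0 0.04 0 0 0 1; 0 0 0.08 0 0 0 1; 0 0 0.1 0 0 0 1; 0 0 0.1 0 0 0 1; 0 0 0.1 0 0 0 1'
python3 - <<'E'
from go import *
for i in range(2):
    ctrl.get_image('top'); st=ctrl.read_state(); print(st['force'].round(1),st['torque'].round(2)); rel(tgt(0),M)
st,d=shot('wrist','w10');shot('scene','s10')
a=cv2.imread('pics/s10.png')[170:270,230:370]
cv2.imwrite('pics/s10c.png',cv2.resize(a,None,fx=5,fy=5,interpolation=cv2.INTER_CUBIC))
E
```

```text
clock: 13.38
eef_pos: [579.1, 101.0, 116.2]
tool_rot: [2.663, -0.103, 0.532]
force: [-11.7, 7.4, 23.4]
width: 22.6
[-12.7   8.3  23. ] [-0.09  1.52 -0.6 ]
now [579.1 101.  116.2] shift [-0.013 -0.01   0.024] rot [-0.  -0.2 -0. ] |rot| 0.2
[-11.5   8.2  23.5] [-0.14  1.58 -0.67]
now [579.1 101.  116.2] shift [-0.013 -0.011  0.024] rot [-0.  -0.2 -0. ] |rot| 0.2
```

View pics/s10c.png

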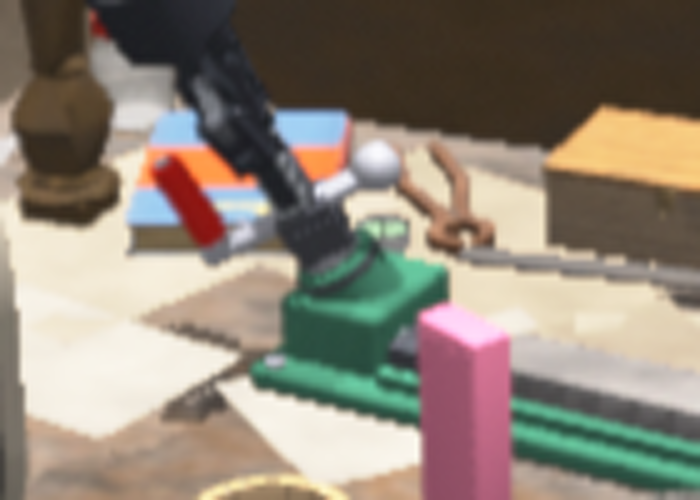

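View pics/w10.png

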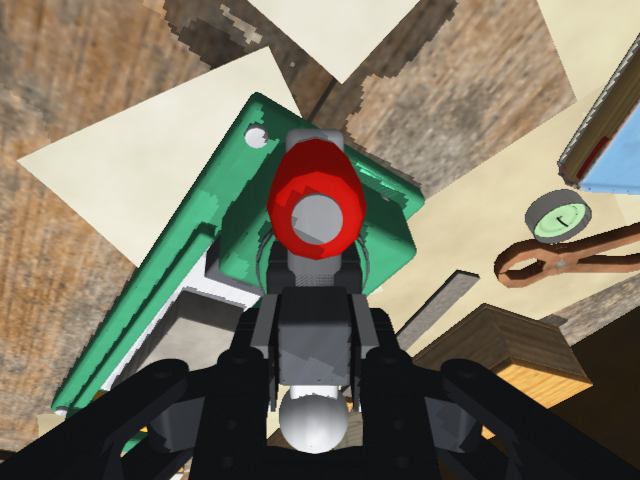

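```bash
python3 -m creep '0 0 -0.05 0 0 0 0.5; 0 0 -0.05 0 0 0 0.3; 0 0 -0.05 0 0 0 0.3; 0 0 -0.05 0 0 0 0.3; 0 0 -0.4 0 0 0 0.3; 0 0 -1.2 0 0 0 0.3; 0 0 -1.9 0 0 0 0.3; 0 0 -1.9 0 0 0 0.3; 0 0 -1.9 0 0 0 0.3; 0 0 -1.9 0 0 0 0.3'
python3 - <<'E'
from go import *
st,d=shot('wrist','w11');print(st['qpos'].round(2),st['force'].round(1)); rel(tgt(0),M)
E
```

```text
clock: 14.42
eef_pos: [555.7, 126.2, 180.7]
tool_rot: [2.662, -0.101, 0.532]
force: [-0.1, -0.4, 0.1]
width: 60.0
[-0.98  0.65  0.64  2.    0.22  0.47 -0.16] [-0.1 -0.4  0.1]
now [555.5 125.8 180.3] shift [ 0.019 -0.015  1.842] rot [ 0. -0. -0.] |rot| 0.1
```

View pics/w11.png

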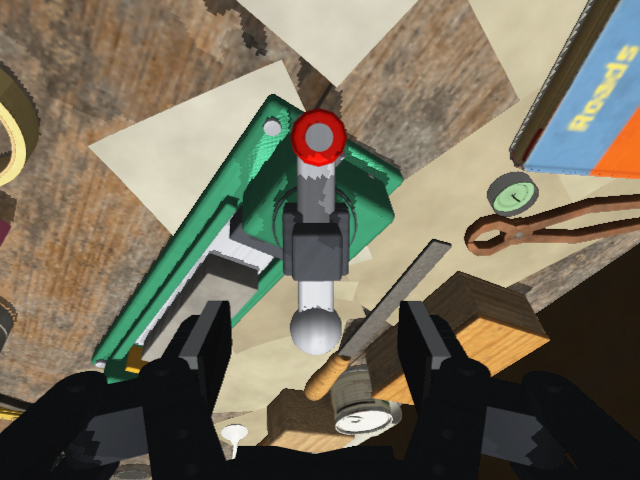

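Run:
```python
from go import *
d=ctrl.get_image('wrist'); T=d['tool_from_camera']
for nm,q,h in [('handle',(319,137),98),('boss',(316.5,250),62),('ball',(316,332),24)]: print(nm,atz(d,q,110-h,T).round(1))
```

```text
handle [  1.5 -63.5  12. ]
boss [ 0.9 -8.7 48. ]
ball [ 0.9 56.9 86. ]
```

```bash
python3 -m creep '0.02 -0.6 0 0 0 0 0.3; 0.02 -1.2 0 0 0 0 0.3; 0.03 -1.54 0 0 0 0 0.3; 0.03 -1.54 0 0 0 0 0.3; 0.03 -1.54 0.3 0 0 0 0.3; 0.03 -1.54 0.7 0 0 0 0.3; 0.03 -1.54 1.1 0 0 0 0.3; 0.03 -1.54 1.1 0 0 0 0.3; 0.03 -1.54 1.1 0 0 0 0.3'
python3 - <<'E'
from go import *
st,d=shot('wrist','w12');print(st['qpos'].round(2),st['force'].round(1)); rel(tgt(0),M)
E
```

```text
clock: 15.27
eef_pos: [545.5, 158.3, 114.2]
tool_rot: [2.661, -0.1, 0.53]
force: [0.3, 0.2, 1.4]
width: 59.8
[-1.02  0.78  0.61  2.02  0.18  0.36 -0.23] [0.3 0.2 1.4]
now [545.7 159.2 114.6] shift [-0.026  1.497  0.764] rot [ 0.1 -0.1 -0.1] |rot| 0.1
```

View pics/w12.png

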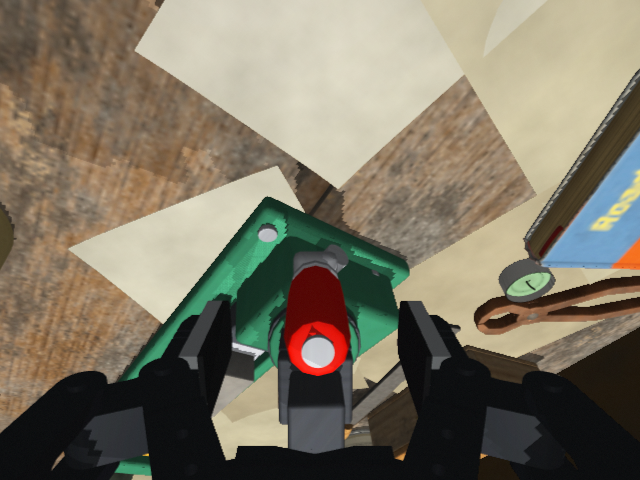

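```bash
python3 -m creep '0 -0.06 0 0 0 0 0.5; 0 -0.06 0 0 0 0 0.8; 0 -0.06 0 0 0 0 1; 0 -0.06 0 0 0 0 1; 0 -0.06 0 0 0 0 1; 0 0 0 0 0 0 1; -0.01 0.06 0 0 0 0 1; -0.02 0.12 0 0 0 0 1; -0.02 0.12 0 0 0 0 1'
python3 - <<'E'
from go import *
ctrl.get_image('top');st,d=shot('wrist','w13');print(st['qpos'].round(2),st['force'].round(1),st['width']); rel(tgt(0),M)
E
```

```text
clock: 16.07
eef_pos: [546.3, 161.7, 116.0]
tool_rot: [2.668, -0.106, 0.538]
force: [-7.8, 11.2, 5.9]
width: 19.7
[-1.02  0.78  0.61  2.02  0.18  0.36 -0.23] [-7.  11.8  6. ] 19.89053334599241
now [546.3 161.7 115.9] shift [-0.085  1.532  0.798] rot [-0.3 -0.4  0.2] |rot| 0.6
```

View pics/w13.png

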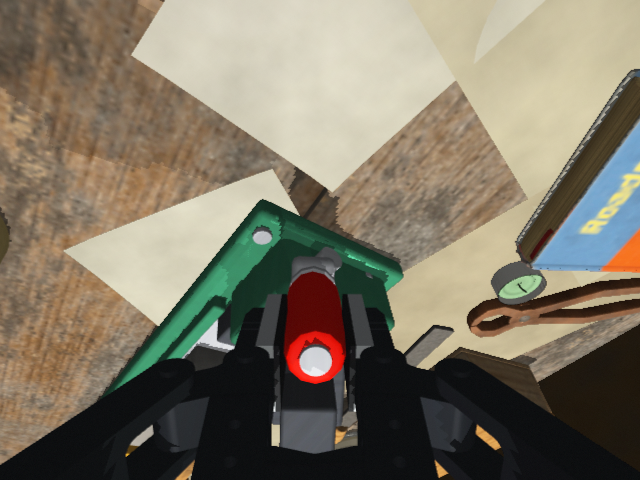

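Run:
```python
from go import *
d=ctrl.get_image('wrist'); T=d['tool_from_camera']
for nm,q,h in [('handle',(315.5,361),98),('arm end',(317,262),34)]: print(nm,atz(d,q,69-h,T).round(1))
ds=shot('scene','s13');a=cv2.imread('pics/s13.png')[170:270,230:370]
cv2.imwrite('pics/s13c.png',cv2.resize(a,None,fx=5,fy=5,interpolation=cv2.INTER_CUBIC))
```

```text
handle [  0.2  -0.1 -29. ]
arm end [ 1.1 -7.7 35. ]
```

View pics/s13c.png

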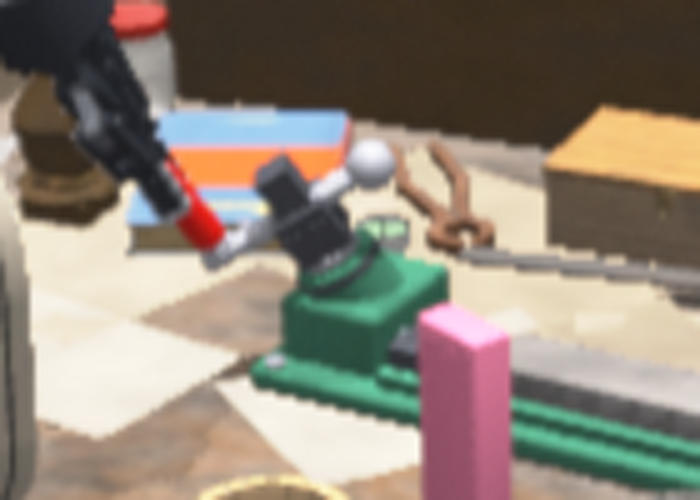

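```bash
python3 -m creep '0.12 0.005 0 0 0 0 1; 0.24 0.02 0 0 0 0 1; 0.36 0.05 0 0 0 0 1; 0.53 0.1 0 0 0 0 1; 0.7 0.19 0 0 0 0 1; 0.99 0.41 0 0 0 0 1; 1.21 0.7 0 0 0 0 1; 1.21 0.7 0 0 0 0 1'
python3 - <<'E'
from go import *
ctrl.get_image('top');st,d=shot('wrist','w14');print(st['qpos'].round(2),st['force'].round(1),st['torque'].round(2),st['width']); rel(tgt(0),M)
E
```

```text
clock: 16.93
eef_pos: [602.9, 160.5, 136.8]
tool_rot: [2.663, -0.109, 0.533]
force: [-3.3, 8.3, 13.9]
width: 20.0
[-0.93  0.78  0.58  1.88  0.19  0.46 -0.17] [-3.4  7.8 13.3] [ 0.63  0.63 -0.02] 19.8106981705721
now [601.9 161.5 136.2] shift [-1.321  0.722  0.809] rot [-0.1 -0.5 -0.1] |rot| 0.5
```

View pics/w14.png

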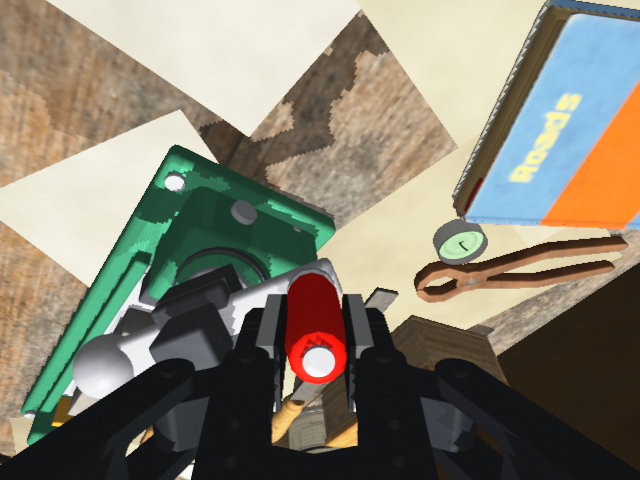

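```bash
python3 -m creep '0.2 0.19 0 0 0 0 1; 0.27 0.44 0 0 0 0 1; 0.27 0.96 0 0 0 0 1; 0.09 1.45 0 0 0 0 1; -0.25 1.85 0 0 0 0 1; -0.7 2.11 0 0 0 0 1; -1.21 2.2 0 0 0 0 1; -1.73 2.11 0 0 0 0 1; -2.18 1.85 0 0 0 0 1; -2.51 1.45 0 0 0 0 1'
python3 - <<'E'
from go import *
ctrl.get_image('top');st,d=shot('wrist','w15');print(st['qpos'].round(2),st['force'].round(1),st['torque'].round(2),st['width']); rel(tgt(0),M)
E
```

```text
clock: 17.87
eef_pos: [539.5, 61.6, 153.3]
tool_rot: [2.661, -0.11, 0.531]
force: [-4.1, 3.8, 19.3]
width: 20.3
[-0.91  0.67  0.66  2.15  0.26  0.27 -0.14] [-10.1   6.7  19.1] [ 0.13 -0.29  0.12] 19.955200977923287
now [535.9  63.5 151.2] shift [ 1.296 -0.705  0.806] rot [-0.  -0.2  0.1] |rot| 0.2
```

View pics/w15.png

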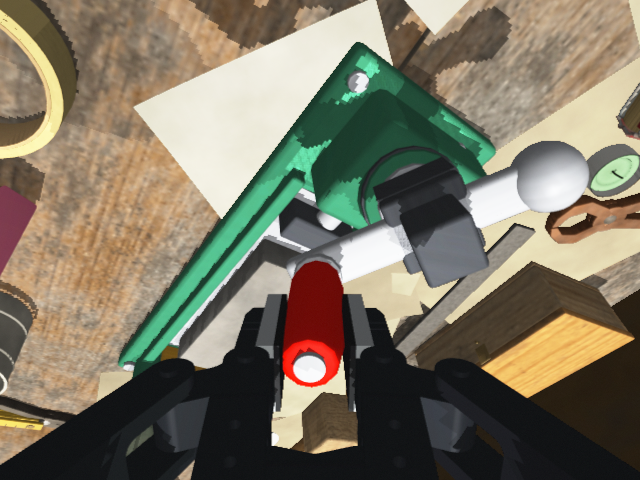

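```bash
python3 -m creep '-0.13 -0.5 -0.03 0 0 0 1; -0.13 -1 -0.05 0 0 0 1; 0.04 -1.48 -0.05 0 0 0 1; 0.37 -1.86 -0.05 0 0 0 1; 0.8 -2.11 -0.05 0 0 0 1; 1.3 -2.2 -0.05 0 0 0 1; 1.8 -2.11 -0.05 0 0 0 1; 2.23 -1.86 -0.05 0 0 0 1; 2.55 -1.48 -0.05 0 0 0 1; 2.73 -1 -0.05 0 0 0 1'
python3 - <<'E'
from go import *
st=ctrl.read_state();print(st['qpos'].round(2),st['force'].round(1),st['torque'].round(2),st['width']); rel(tgt(0),M)
E
```

```text
clock: 18.8
eef_pos: [612.5, 149.8, 144.7]
tool_rot: [2.663, -0.097, 0.532]
force: [-8.5, 2.2, 7.3]
width: 19.6
[-0.89  0.76  0.56  1.86  0.2   0.49 -0.15] [-8.5  2.2  7.3] [-0.23  2.32 -1.02] 19.643376259114
now [612.5 149.8 144.7] shift [-1.416  0.28   0.828] rot [-0.   0.1  0.1] |rot| 0.2
```

```bash
python3 -m creep '0 0.5 0 0 0 0 1; -0.17 0.98 0 0 0 0 1; -0.5 1.36 0 0 0 0 1; -0.93 1.61 0 0 0 0 1; -1.43 1.7 0 0 0 0 1; -1.92 1.61 0 0 0 0 1; -2.36 1.36 0 0 0 0 1; -2.68 0.98 0 0 0 0 1; -2.86 0.5 0 0 0 0 1; -2.86 0 0 0 0 0 1'
python3 - <<'E'
from go import *
st,d=shot('wrist','w16');print(st['qpos'].round(2),st['force'].round(1),st['torque'].round(2),st['width']); rel(tgt(0),M)
E
```

```text
clock: 19.63
eef_pos: [516.4, 92.1, 134.9]
tool_rot: [2.662, -0.107, 0.532]
force: [-0.7, 2.8, 12.8]
width: 19.8
[-0.98  0.7   0.66  2.17  0.26  0.25 -0.22] [-0.7  2.8 12.8] [ 0.16 -0.95  0.48] 19.81030813723246
now [515.3  97.  132.5] shift [1.355 0.386 0.853] rot [-0.2 -0.4  0.2] |rot| 0.5
```

View pics/w16.png

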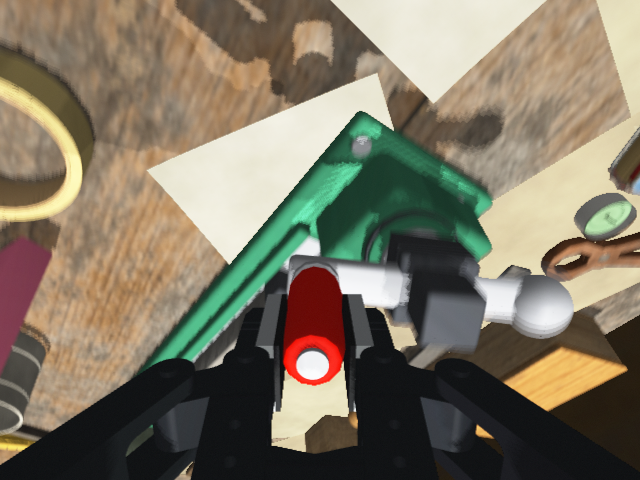

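```bash
python3 -m creep '0.17 -0.47 0 0 0 0 1; 0.5 -0.86 0 0 0 0 1; 0.93 -1.11 0 0 0 0 1; 1.43 -1.2 0 0 0 0 1; 1.92 -1.11 0 0 0 0 1; 2.36 -0.86 0 0 0 0 1; 2.68 -0.47 0 0 0 0 1; 2.86 0 0 0 0 0 1; 2.86 0 0 0 0 0 1'
python3 - <<'E'
from go import *
st,d=shot('wrist','w17');print(st['qpos'].round(2),st['force'].round(1),st['torque'].round(2),st['width']); rel(tgt(0),M)
shot('scene','s17');shot('top','t17')
a=cv2.imread('pics/s17.png')[190:290,270:420];b=cv2.imread('pics/t17.png')[180:250,270:420]
cv2.imwrite('pics/st17.png',np.vstack([cv2.resize(x,None,fx=4,fy=4,interpolation=cv2.INTER_CUBIC)[:300 if i else 400] for i,x in enumerate((a,b))])[:600])
E
```

```text
clock: 20.43
eef_pos: [615.3, 145.4, 147.6]
tool_rot: [2.66, -0.102, 0.526]
force: [-5.9, 2.3, 9.4]
width: 20.1
[-0.88  0.76  0.56  1.86  0.21  0.49 -0.16] [-5.9  2.3  9.4] [-0.16  1.21 -0.6 ] 20.125380112340213
now [614.4 146.6 146.9] shift [-1.423  0.18   0.831] rot [ 0.1  0.  -0.3] |rot| 0.3
```

View pics/st17.png

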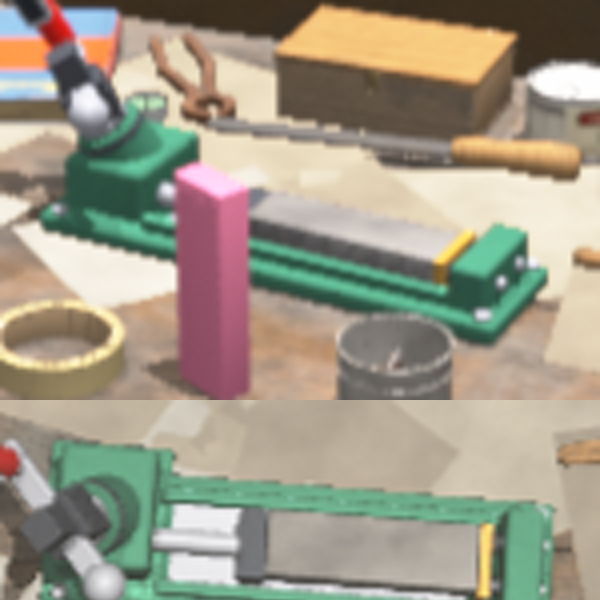

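View pics/w17.png

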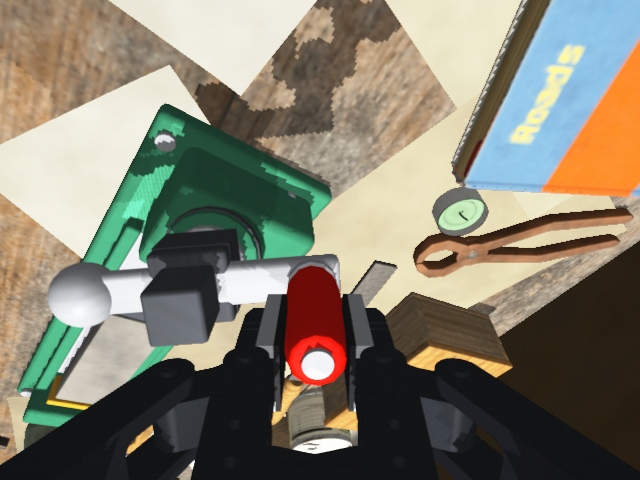

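Run:
```python
from h import *
a=cv2.imread('pics/top0.png')[200:245,375:415];b=cv2.imread('pics/t17.png')[200:245,375:415]
cv2.imwrite('pics/cmp.png',np.hstack([cv2.resize(x,None,fx=9,fy=9,interpolation=cv2.INTER_CUBIC) for x in (a,b)]))
d=ctrl.get_image('top')
P=lambda y,z:[580+y*.062,-66+y*.998,z]
print(proj(d,[P(77,39),P(51,39),P(17,39),P(12,39),P(-130,40),P(-135.5,40),P(-142,40),P(-150,48)]).round(1))
x=cv2.imread('pics/t17.png')[200:240,290:345]; cv2.imwrite('pics/jaw17.png',cv2.resize(x,None,fx=10,fy=10,interpolation=cv2.INTER_CUBIC))
```

```text
[[316.2 214.2]
 [325.3 214.6]
 [337.2 215. ]
 [339.  215.1]
 [388.7 217. ]
 [390.6 217.1]
 [392.9 217.2]
 [396.1 216.7]]
```

View pics/cmp.png

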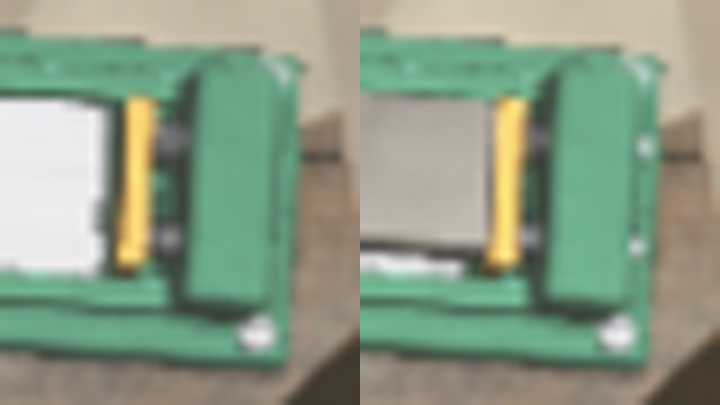

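View pics/jaw17.png

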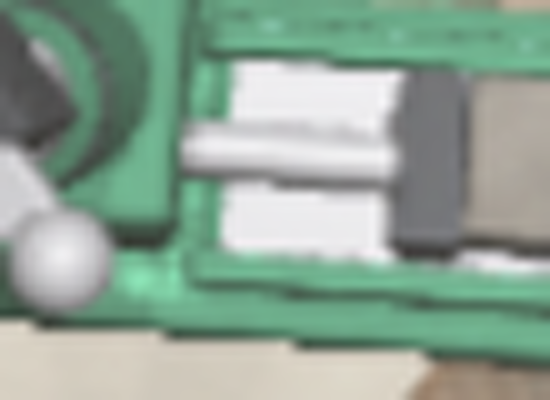

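```bash
python3 -m creep '0.02 0.25 0 0 0 0 1; 0 0.5 0 0 0 0 1; -0.07 0.75 0 0 0 0 1; -0.17 0.98 0 0 0 0 1; -0.32 1.18 0 0 0 0 1; -0.5 1.36 0 0 0 0 1; -0.53 1.4 0 0 0 0 1; -0.53 1.4 0 0 0 0 1; -0.53 1.4 0 0 0 0 1'
python3 - <<'E'
from go import *
st,d=shot('wrist','w18');print(st['qpos'].round(2),st['force'].round(1),st['torque'].round(2),st['width']); rel(tgt(0),M)
shot('top','t18')
a=cv2.imread('pics/top0.png')[200:245,375:415];b=cv2.imread('pics/t18.png')[200:245,375:415]
cv2.imwrite('pics/cmp18.png',np.hstack([cv2.resize(x,None,fx=9,fy=9,interpolation=cv2.INTER_CUBIC) for x in (a,b)]))
for f in ('top0','t17','t18'):
    x=cv2.imread(f'pics/{f}.png').astype(int)[212:224,380:400]; m=(x[:,:,2]-x[:,:,0]).clip(0).mean(0); 
    print(f,(m*np.arange(380,400)*(m>30)).sum()/(m*(m>30)).sum())
E
```

```text
clock: 21.38
eef_pos: [617.0, 95.4, 168.4]
tool_rot: [2.664, -0.1, 0.532]
force: [-6.1, 3.5, 5.7]
width: 19.8
[-0.81  0.7   0.56  1.9   0.24  0.47 -0.09] [-6.1  3.5  5.7] [ 0.62  1.5  -0.35] 19.766994967121335
now [617.1  95.4 168.4] shift [-0.888 -1.108  0.835] rot [-0.1 -0.   0. ] |rot| 0.1
top0 389.73669159700836
t17 390.9752616555661
t18 392.52868249632274
```

View pics/cmp18.png

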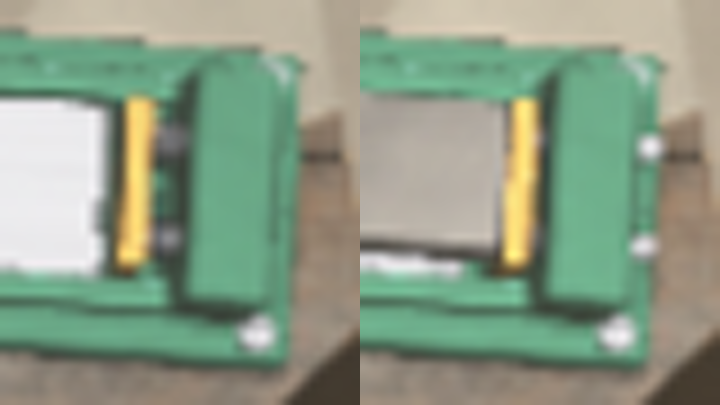

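View pics/w18.png

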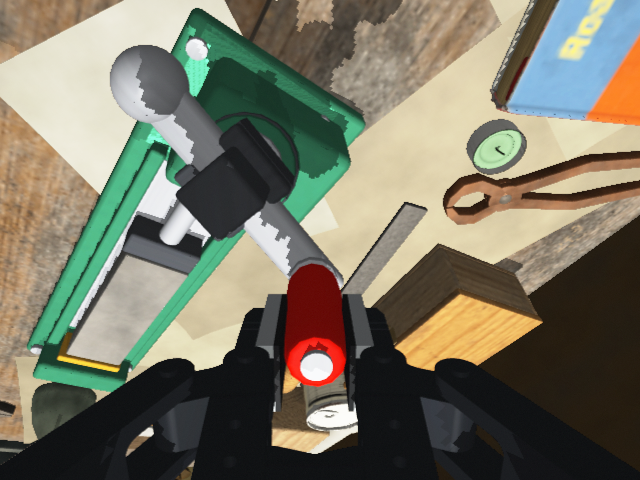

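```bash
python3 -m creep '0 0 -0.05 0 0 0 0.6; 0 0 -0.05 0 0 0 0.3; 0 0 -0.05 0 0 0 0.3; 0 0 -0.05 0 0 0 0.3; 0 0 -0.3 0 0 0 0.3; 0 0 -0.8 0 0 0 0.3; 0 0 -1.5 0 0 0 0.3; 0 0 -2.2 0 0 0 0.3; 0 0 -2.5 0 0 0 0.3; 0 0 -2.5 0 0 0 0.3'
python3 - <<'E'
from go import *
st,d=shot('wrist','w19');print(st['qpos'].round(2),st['force'].round(1),st['width']); rel(tgt(0),M)
shot('top','t19');shot('scene','s19')
a=cv2.imread('pics/s19.png')[190:290,270:420];b=cv2.imread('pics/t19.png')[180:250,270:420]
cv2.imwrite('pics/st19.png',np.vstack([cv2.resize(x,None,fx=4,fy=4,interpolation=cv2.INTER_CUBIC) for i,x in enumerate((a,b))])[:600])
for f in ('top0','t18','t19'):
    x=cv2.imread(f'pics/{f}.png').astype(int)[212:224,380:400]; m=(x[:,:,2]-x[:,:,0]).clip(0).mean(0); 
    print(f,(m*np.arange(380,400)*(m>30)).sum()/(m*(m>30)).sum())
for t in ['oil_can','nail_tin','tape_roll']:
    print(t,[(round(b['score'],2),np.round(b['rect']).tolist()) for b in ctrl.boxes_of('scene',t)])
E
```

```text
clock: 22.32
eef_pos: [588.3, 132.0, 259.8]
tool_rot: [2.663, -0.108, 0.535]
force: [0.5, -0.3, -0.0]
width: 59.7
[-0.94  0.55  0.61  1.85  0.26  0.68 -0.11] [ 0.5 -0.3 -0. ] 59.70490592035542
now [587.8 130.9 258.2] shift [-0.952 -1.137  3.351] rot [-0.  -0.3 -0. ] |rot| 0.3
top0 389.73669159700836
t18 392.52868249632274
t19 392.52558724832215
oil_can [(0.79, [430.0, 244.0, 454.0, 285.0])]
nail_tin [(0.94, [352.0, 269.0, 383.0, 302.0])]
tape_roll [(0.8, [266.0, 266.0, 302.0, 290.0])]
```

View pics/st19.png

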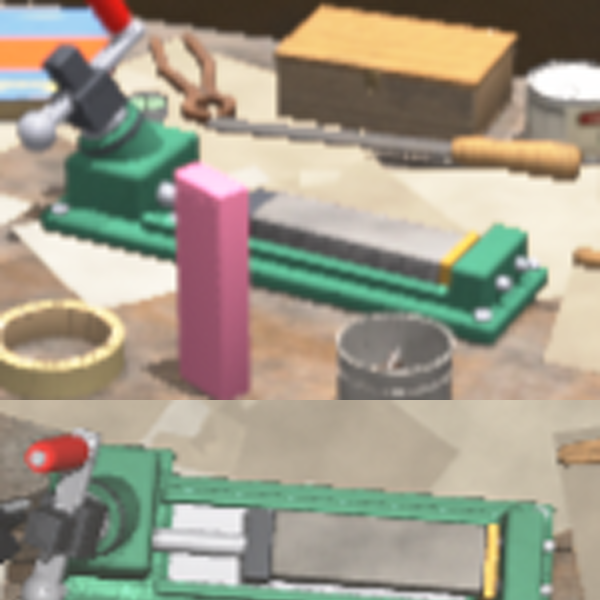

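View pics/w19.png

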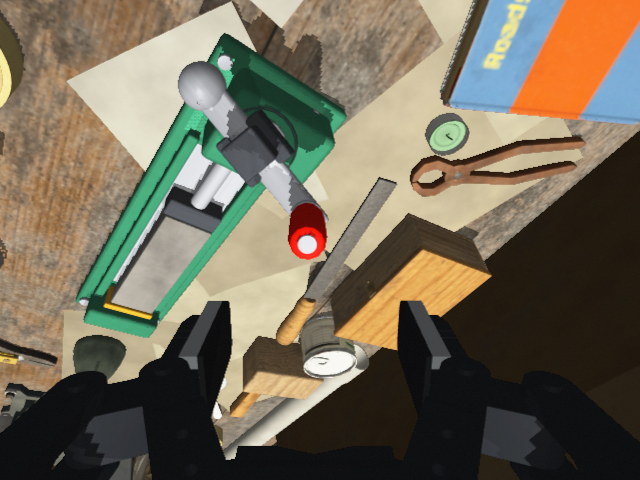

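Run:
```python
from go import *
st,d=shot('wrist','w20'); T=Twrist(st,d); shot('scene','s20'); dt=ctrl.get_image('top')
im=cv2.imread('pics/w20.png');cv2.imwrite('pics/w20c.png',cv2.resize(im[50:270,170:340],None,fx=2.7,fy=2.7,interpolation=cv2.INTER_CUBIC))
phi=np.radians(863)
X=np.sin(phi)*M[:,0]-np.cos(phi)*M[:,1]   # handle dir
Y=np.cross(n,X)
for s in (0,3,6,9):
  for tilt in (0,4):
    # tilt toward downhill h
    Rq=R.from_rotvec(np.cross(n,h)/np.linalg.norm(np.cross(n,h))*np.radians(tilt)).as_matrix()
    f=lambda x,y,z: SEAT+n*s+Rq@(x*X+y*Y+z*n)
    pts=[f(55,0,98),f(-50,0,24)]+[f(12*i,12*j,62) for i,j in((1,1),(1,-1),(-1,-1),(-1,1))]
    print(s,tilt,'w',proj(d,pts,T).round(0).tolist(),'t',proj(dt,pts[:2]).round(1).tolist())
```

```text
0 0 w [[311.0, 250.0], [211.0, 85.0], [283.0, 161.0], [250.0, 186.0], [224.0, 153.0], [256.0, 127.0]] t [[279.7, 193.6], [279.9, 227.1]]
0 4 w [[308.0, 240.0], [211.0, 83.0], [281.0, 154.0], [248.0, 179.0], [222.0, 145.0], [254.0, 119.0]] t [[277.5, 195.7], [280.1, 227.3]]
3 0 w [[311.0, 252.0], [210.0, 85.0], [282.0, 162.0], [250.0, 187.0], [223.0, 153.0], [255.0, 127.0]] t [[279.2, 193.7], [279.5, 227.2]]
3 4 w [[308.0, 241.0], [210.0, 83.0], [280.0, 154.0], [247.0, 180.0], [221.0, 146.0], [254.0, 119.0]] t [[277.0, 195.8], [279.6, 227.5]]
6 0 w [[310.0, 254.0], [209.0, 85.0], [282.0, 162.0], [249.0, 188.0], [221.0, 154.0], [255.0, 127.0]] t [[278.8, 193.8], [279.0, 227.4]]
6 4 w [[307.0, 243.0], [209.0, 83.0], [280.0, 155.0], [247.0, 181.0], [220.0, 146.0], [253.0, 119.0]] t [[276.5, 195.9], [279.2, 227.6]]
9 0 w [[310.0, 256.0], [207.0, 85.0], [281.0, 163.0], [248.0, 189.0], [220.0, 155.0], [254.0, 128.0]] t [[278.3, 193.9], [278.6, 227.6]]
9 4 w [[307.0, 245.0], [208.0, 82.0], [280.0, 156.0], [246.0, 182.0], [218.0, 147.0], [252.0, 120.0]] t [[276.0, 196.0], [278.7, 227.8]]
```

View pics/w20c.png

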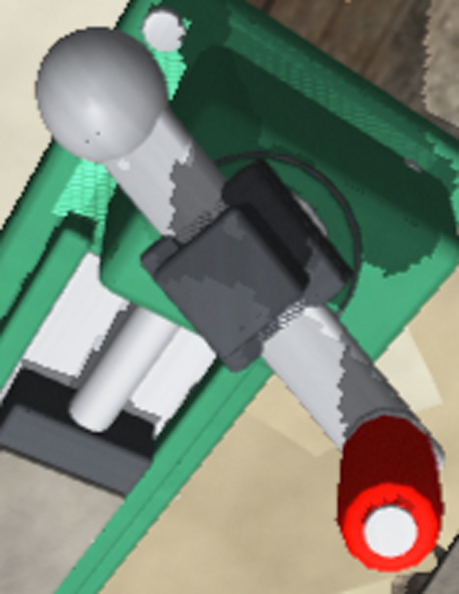

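```bash
python3 -m creep '0 0 -0.3 0 0 0 0.3; 0 0 -0.3 0 0 0 0.3; 0 0 -0.3 0 0 0 0.3'
python3 - <<'E'
from h import *
print(ctrl.finish_job()); print(ctrl.read_state()['clock'])
E
```

```text
clock: 23.02
eef_pos: [584.0, 134.2, 267.4]
tool_rot: [2.662, -0.103, 0.532]
force: [-0.0, -0.5, 0.1]
width: 59.8
the job is handed in; nothing more can be done
None
the job is handed in; nothing more can be done
```

I handed the job in at about 23 s of the 70 s. No verdict was reported, so the result below rests on my own checks.

**What I did:** I tipped the grey whetstone over with closed fingers, and it fell flat between the rails. I then gripped the crank by its boss and slid it onto the square until the collar pushed back with about 27 N. Next I gripped the red handle and wound it clockwise through about 860°. Finally I let go and backed off; neither pink look-alike was touched.

**Last checks:**
- **End plate:** in the top view it had moved back about 8 mm of its 12 mm, and it stayed there after I let go.
- **Stone:** it lies flat between the rails, clamped between the jaw and the end plate.
- **Loose items:** the oil can, nail tin and tape roll were within about 2 pixels of their starting positions in the scene picture.
- **Gripper:** it was open and clear of everything, with a force reading of about 0 N.

**What I could not confirm or what disagreed:**
- **Crank seating:** the loose crank leans a few degrees in its socket play, about 5° right after I first let go. The pictures were too coarse to measure its gap to the collar to within 6 mm. I judge it seated from the collar contact, and because I kept pressing on it lightly while winding.
- **Shaft position:** the top camera put the shaft about 4 mm from where the wrist views put it. I used the wrist estimate, and the crank slid on freely.

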